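# Put the spice tins away and set the tally slide

### The job

Put all the loose spice tins away in the flip-lid box on the pantry shelf: press the latch so that the lid pops up, swing the lid wide open and steady it so it stands by itself, set every tin inside, then ease the lid shut (no slamming) until the latch holds it. Then set the tally slide on the box to the number of tins inside: lift its knob out of the notch it is in, move it along and let it drop fully into the notch for that number (the first notch, at the latch end, means none). Leave the soup cans and the pepper grinder standing where they are.

Things in the scene. Friction and masses are not known exactly. Their poses are not given: they have to be found in the camera images.
- box: Fixed bamboo box, outer size 230 x 230 x 90 mm high (x, y, z of its own frame), walls and floor 6 mm, inside 218 x 218 x 84 mm deep, turned up to 12 degrees. Origin: centre of its underside, on the shelf; z up. Its lid is hinged along its +y side, its latch is in the middle of its -y side, its tally rail runs along its -x side (nearest the robot).
- box_floor (a point): Centre of the box's inner floor, 6 mm above the shelf; same axes as the box.
- lid (a joint): Angle of the lid, rad: 0 shut, 1.65 wide open at its stop (a little past upright); its -y edge rises. Sprung, with a stiff hinge: once unlatched it pops up by itself to about 0.45 to 0.5 rad and stays; about 1 N at its edge moves it further either way and it stays where it is left. To latch it, press it down near its -y edge (up to about 10 N) until the hook snaps over its lip.
- lid_hinge (a point): Middle of the lid's hinge line, 90 mm above the shelf, at box x = 0, y = +115 mm, level with the lid's underside when shut. The lid is a flat bamboo board 230 x 230 x 8 mm, 0.18 kg; its outer face lies 8 mm beyond the hinge line.
- lid_tip (a point): Tip of the steel lip in the middle of the lid's free edge: 249 mm from the hinge. The lip is 50 mm wide (along box x), 6 mm thick and sticks 19 mm out of the board's edge; moves with the lid.
- latch (a joint): Angle of the rocker latch, rad: 0 at rest (hooked), 0.38 fully pressed. The lid is let go at about 0.2 to 0.25. It springs back by itself when released.
- latch_pad (a point): Press point on top of the steel latch pad, which sticks out level from the box's -y side, its top 62 mm above the shelf. Pad 60 mm (box x) by 55 mm (box y); this point is 13 mm from its outer edge. It sinks 14 mm at 0.25 rad, 21 mm at 0.38; 1 N at first, 5 N fully down. The latch's hook over the lid's lip tops out 122 mm above the shelf, 57 mm from this point towards the box.
- tally (a joint): Place of the tally knob along its rail, m, growing towards the box's +y: 0 in notch 0, 0.030 per notch, so notch k is at 0.030 k. It starts in notch 0. There are 6 notches, 0 to 5, each marked by as many small black pips on the rail's outer face.
- lift (a joint): How far the tally knob is lifted, m: 0 fully dropped in a notch, up to 0.032. Above 0.014 it is clear of the teeth and slides freely along the rail; let go over a notch it drops in by its own weight (70 g), over a tooth it stays up on it.
- knob_grip (a point): Grip point of the tally knob, a black upright block 26 mm (box x) by 22 mm (box y) by 44 mm tall: on its middle, 19 mm below its top, 130 mm above the shelf when dropped; moves with it. Its lower face is then 105 mm above the shelf, 3 mm over the rail's teeth. Below it a 10 mm wide tongue sits in the notch (18 mm wide: 4 mm play either way along the rail).
- notch0 (a point): Middle of the floor of notch 0 (none), the notch nearest the latch side (box -y), 88 mm above the shelf, at box x = -136 mm, y = -75 mm. The others follow every 30 mm towards the box's +y.
- notch5 (a point): Middle of the floor of notch 5 (five), the last notch, nearest the hinge side (box y = +75 mm).
- tin0: Square metal spice tin, 50 x 50 x 74 mm tall, about 0.16 kg, standing loose on the shelf at the start. Origin: centre of its underside; z up along its height. Two to four of the four tins are there; the others are absent (None).
- tin1: Square metal spice tin, 50 x 50 x 74 mm tall, about 0.16 kg, standing loose on the shelf at the start. Origin: centre of its underside; z up along its height. Two to four of the four tins are there; the others are absent (None).
- tin2: Square metal spice tin, 50 x 50 x 74 mm tall, about 0.16 kg, standing loose on the shelf at the start. Origin: centre of its underside; z up along its height. Two to four of the four tins are there; the others are absent (None).
- tin3: Square metal spice tin, 50 x 50 x 74 mm tall, about 0.16 kg, standing loose on the shelf at the start. Origin: centre of its underside; z up along its height. Two to four of the four tins are there; the others are absent (None).
- can_a: Closed soup can, 66 mm across, 100 mm tall, standing; origin at the centre of its underside. Leave it alone.
- can_b: Closed soup can, 66 mm across, 100 mm tall, standing; origin at the centre of its underside. Leave it alone.
- grinder: Brushed steel pepper grinder, 54 mm across, 162 mm tall with a press button on top, standing; origin at the centre of its underside. Leave it alone.

How it is judged:
On the way, in this order (a step that is already met when the one before it is completed fails the run):
1. the latch is pressed and the lid has popped up (over 0.3 rad) (value of joint lid above 0.3 rad), for 0.1 s.
2. the lid stands wide open (over 1.45 rad) and steady (value of joint lid above 1.45 rad and velocity of joint lid between -0.15 and 0.15 rad/s), for 0.5 s.
3. every tin lies or stands in the box, at rest, the lid still open (x of tin0 in the frame of box between -0.112 and 0.112 m and y of tin0 in the frame of box between -0.112 and 0.112 m and z of each of tin0, tin1, tin2, tin3 in the frame of box below 0.085 m and x of tin1 in the frame of box between -0.112 and 0.112 m and y of tin1 in the frame of box between -0.112 and 0.112 m and x of tin2 in the frame of box between -0.112 and 0.112 m and y of tin2 in the frame of box between -0.112 and 0.112 m and x of tin3 in the frame of box between -0.112 and 0.112 m and y of tin3 in the frame of box between -0.112 and 0.112 m and linear speed of each of tin0, tin1, tin2, tin3 below 0.05 m/s and value of joint lid above 1 rad), for 0.3 s.
4. the lid is shut (under 0.03 rad) (value of joint lid below 0.03 rad), for 0.3 s.
At the end, for the whole second after the job is handed in: Every tin is inside the box, the lid is shut and held by its latch (under 0.03 rad), and the tally knob is dropped fully (lift under 4 mm) into the notch whose number is the number of tins (within 8 mm along the rail); the soup cans and the grinder stand (x of tin0 in the frame of box between -0.112 and 0.112 m and y of tin0 in the frame of box between -0.112 and 0.112 m and z of each of tin0, tin1, tin2, tin3 in the frame of box below 0.085 m and x of tin1 in the frame of box between -0.112 and 0.112 m and y of tin1 in the frame of box between -0.112 and 0.112 m and x of tin2 in the frame of box between -0.112 and 0.112 m and y of tin2 in the frame of box between -0.112 and 0.112 m and x of tin3 in the frame of box between -0.112 and 0.112 m and y of tin3 in the frame of box between -0.112 and 0.112 m and value of joint lid below 0.03 rad and value of joint lift below 0.004 m and velocity of joint tally between -0.02 and 0.02 m/s and value of joint tally between 0.052 and 0.128 m and (height (world z) of tin0 above -9 m or value of joint tally below 0.098 m) and (height (world z) of tin1 above -9 m or value of joint tally below 0.098 m) and (height (world z) of tin2 above -9 m or value of joint tally below 0.098 m) and (height (world z) of tin3 above -9 m or value of joint tally below 0.098 m) and (height (world z) of any of tin0, tin1 above -9 m or value of joint tally below 0.068 m) and (height (world z) of any of tin0, tin2 above -9 m or value of joint tally below 0.068 m) and (height (world z) of any of tin0, tin3 above -9 m or value of joint tally below 0.068 m) and (height (world z) of any of tin1, tin2 above -9 m or value of joint tally below 0.068 m) and (height (world z) of any of tin1, tin3 above -9 m or value of joint tally below 0.068 m) and (height (world z) of any of tin2, tin3 above -9 m or value of joint tally below 0.068 m) and (value of joint tally above 0.082 m or (height (world z) of box above -9 m and height (world z) of tin0 below -9 m) or (height (world z) of box above -9 m and height (world z) of tin1 below -9 m) or (height (world z) of box above -9 m and height (world z) of tin2 below -9 m)) and (value of joint tally above 0.082 m or (height (world z) of box above -9 m and height (world z) of tin0 below -9 m) or (height (world z) of box above -9 m and height (world z) of tin1 below -9 m) or (height (world z) of box above -9 m and height (world z) of tin3 below -9 m)) and (value of joint tally above 0.082 m or (height (world z) of box above -9 m and height (world z) of tin0 below -9 m) or (height (world z) of box above -9 m and height (world z) of tin2 below -9 m) or (height (world z) of box above -9 m and height (world z) of tin3 below -9 m)) and (value of joint tally above 0.082 m or (height (world z) of box above -9 m and height (world z) of tin1 below -9 m) or (height (world z) of box above -9 m and height (world z) of tin2 below -9 m) or (height (world z) of box above -9 m and height (world z) of tin3 below -9 m)) and (value of joint tally above 0.112 m or (height (world z) of box above -9 m and height (world z) of tin0 below -9 m) or (height (world z) of box above -9 m and height (world z) of tin1 below -9 m) or (height (world z) of box above -9 m and height (world z) of tin2 below -9 m) or (height (world z) of box above -9 m and height (world z) of tin3 below -9 m)) and angle between each of can_a, can_b, grinder's own z axis and vertical below 0.3 rad); the robot touches nothing.
It fails at once if the lid is slammed (closing faster than 3 rad/s) (velocity of joint lid below -3 rad/s).
It fails at once if a soup can or the pepper grinder is knocked over or shoved more than 50 mm (distance of any of can_a, can_b, grinder from where it was at the start of the episode above 0.05 m or angle between any of can_a, can_b, grinder's own z axis and vertical above 0.6 rad).
Of tin0, tin1, tin2, tin3 only 2 to 4 are there at a start; the rules pass over those that are not, and their reading is None.
At some moment in a run one of tin0, tin1, tin2, tin3 may be knocked a few centimetres aside while the robot is not near it.
Once in a run the grip may slacken for a moment while it holds something.
It also fails if it takes over 210 s, if anything falls off the work surface, if the arm or the gripper's body presses on something with over 40 N, if the wrist force passes 120 N, or if a joint passes its speed limit or range.

### The arm

A 7-joint arm with a two-finger parallel gripper is mounted at the origin on the work surface. World frame = base frame: x ahead of the robot, y to its left, z up, the work surface at z = 0. Lengths are in m, angles in rad, forces in N, time in s.
With the tool pointing down it reaches from about 0.4 to 0.875 m from the base axis. Payload 19.3 kg.
Tool frame: the origin (TCP) lies at the very end of the fingers, on their centre line; the grasp point (between the pads) lies 19 mm behind it; z points along the fingers, y is the direction in which the jaws open and shut (so a half turn about z gives the same grasp; the last joint's range is limited). The gripper opens to 85 mm and grips with 20 to 120 N. Pads are 22 mm wide; open, the fingers measure 114 mm over their backs; the gripper's body (76 mm by 85 mm) begins 54 mm behind the grasp point. The pads swing forward as they close: fully open they stand 13 mm farther back than shut.
Start: joints at [-1.324, 0.521, -0.036, 1.599, 0.021, 1.021, -0.113], TCP at [0.195, 0.594, 0.195] pointing down, gripper open.
Joint ranges: [-2.91, 2.91], [-0.3, 2.13], [-1.5, 1.42], [0.17, 2.43], [-1.26, 4.41], [0.16, 1.93], [-2.52, 2.52]. Speed limits (rad/s): [1.89, 1.89, 2.39, 2.39, 3.01, 3.01, 3.01].

### API

Orientations are given as a rotation vector (axis times angle).
In Python, from station import readout, eyes, workorder, nets gives the robot as it stands. The module is installed in compiled form; this text tells all that it offers.
- The arm moves only by the tool arm_command, never from a script. Its argument "deltas" is one flat list of numbers, 7 for each row, row after row: the shift along the tool's x, y, z in m, then the turn, a rotation vector about the tool's x, y, z in rad, then the finger opening in m, from 0 to 0.0854. A call has 1 to 12 rows; each row shifts and turns the commanded pose from where the row before left it, along the tool's axes as they then stand; what a row does not reach is not made up. A row lasts 1/8 s, in which the tool goes at most 62.5 mm and 10.7 degrees, less where a joint would pass 70% of its speed; a pose out of reach is approached as far as the arm can. A call with a gripper value outside its range is refused whole. The fingers move at their own pace and stop on an object; "force" is the grip in N (left out, the last holds). Time passes only in rows, so rows that do not move let the fingers close. It gives the time, the measured TCP pose, the force and the opening at its end, in the units of the state.
- readout.get_state(): the state, without advancing time (a new reading comes with each control period).
- eyes.camera(name): name is "scene" or "top"; returns a dict with "img" (480x640x3 uint8, red, green, blue), "fx", "fy", "cx", "cy" (pixels), "eye" and "attitude" of the camera in the world. Camera axes: x right, y down, z forward; pixel columns grow to the right and rows downward; lengths in m; the calibration is good to about 2 mm. A picture is of the moment at which its call begins. There is no depth.
- workorder.sign_off(): hands the job in, once; it reports no verdict.
Trained networks look in a picture, given as the dict that the camera call returned (one of the last four; its "shot" number tells which), for a name from the list of things; names that differ only in an ending like _2 or _b are one class to them, and where a whole thing is asked for, a point or a joint stands for the part that bears it (a point fixed in the world has none). Each returns a list of dicts, best first, with "score" (0 to 1); they miss things now and then, are a little off and sometimes report something else, mostly with a low value. They report only what shows in the picture. A call takes as long as a camera call.
- nets.masks_of(picture, query): "region" (480x640 bool, what is visible of it) and "extent" ([left, top, right, bottom] in pixels, round what is visible of it).
- nets.tip_of(picture, query): "uv" ([column, row] in pixels: a listed point, or the origin of a listed thing).
The state is a dict: "time_s": time; "joint_positions": joint angles; "joint_velocities": joint speeds; "joint_torque": joint torques, N m; "eef_pos": TCP position; "tool_rot": TCP orientation; "contact_force": force on the tool from outside, world axes, zero at the start; "torque": the same for the moment, N m; "gripper_width": finger opening in m.
Only numpy, scipy, OpenCV 4.12 (cv2) and the standard library are available. Lean on these libraries where they do the work, as an engineer would, in place of code of your own. Each camera call takes 0.05 s, during which the arm holds its last target. There are 200 camera calls.

## Working session

There is one attempt and no reset: what is moved stays moved. The work goes in short steps, Python scripts to look and compute and a tool call to move; the robot and the scene stay as the last step left them, time stands still between calls to the robot, and variables do not carry over. Pictures are saved under pics/ and viewed, about 12 in all and at most 16, crops included, and the job is handed in when it is done.

Besides the shell and the picture viewer there is one more tool, called as name(argument=value, ...) on one line, values as JSON. arm_command: Moves the arm, as the interface text tells. Its arguments: {"type":"object","properties":{"deltas":{"type":"array","items":{"type":"number"}},"force":{"type":"number"}},"required":["deltas"]}

```bash
mkdir -p pics; cat > h.py <<'E'
import numpy as np, cv2
from scipy.spatial.transform import Rotation as R
from station import readout, eyes, workorder, nets
def rot(a):
    a=np.array(a,float)
    return a if a.shape==(3,3) else (R.from_rotvec(a) if a.size==3 else R.from_quat(a)).as_matrix()
def ray(c,uv):
    d=rot(c["attitude"])@np.array([(uv[0]-c["cx"])/c["fx"],(uv[1]-c["cy"])/c["fy"],1]); return np.array(c["eye"]),d
def onz(c,uv,z):
    e,d=ray(c,uv); return e+d*(z-e[2])/d[2]
def proj(c,p):
    q=rot(c["attitude"]).T@(np.array(p)-c["eye"]); return np.array([c["fx"]*q[0]/q[2]+c["cx"],c["fy"]*q[1]/q[2]+c["cy"]])
def save(c,n): cv2.imwrite(f"pics/{n}.png",c["img"][:,:,::-1])
def tri(c1,u1,c2,u2):
    A=[];b=[]
    for c,u in((c1,u1),(c2,u2)):
        e,d=ray(c,u); d/=np.linalg.norm(d); P=np.eye(3)-np.outer(d,d); A.append(P);b.append(P@e)
    return np.linalg.lstsq(np.vstack(A),np.hstack(b),rcond=None)[0]
E
python3 - <<'E'
from h import *
s=readout.get_state(); print(s)
for n in("scene","top"):
    c=eyes.camera(n); save(c,n+"0"); print(n,c["eye"],c["attitude"],c["fx"],c["cx"],c["cy"])
    for q in("tin0","can_a","grinder","box","box_floor","lid_hinge","lid_tip","latch_pad","knob_grip","notch0","notch5"):
        z={"tin0":0,"can_a":0,"grinder":0,"box":0,"box_floor":.006,"lid_hinge":.09,"lid_tip":.09,"latch_pad":.062,"knob_grip":.13}.get(q,.088)
        for d in nets.tip_of(c,q): print(q,round(d["score"],2),np.round(d["uv"],1),np.round(onz(c,d["uv"],z),3))
E
```

```text
{'time_s': 0.0, 'joint_positions': array([-1.32418997,  0.5220275 , -0.03632474,  1.59997513,  0.02122685,
        1.02109394, -0.11277171]), 'joint_velocities': array([ 1.84113898e-05, -6.64433719e-05, -6.62035989e-04,  1.63783756e-04,
       -1.78001899e-04,  2.08967395e-03,  1.00338272e-03]), 'joint_torque': array([-3.74873023e-03, -9.27076936e+01,  1.97830126e+00, -3.69947648e+01,
        1.77066569e-02,  7.86020304e-03,  2.31086062e-06]), 'eef_pos': array([0.19464165, 0.59353801, 0.19412916]), 'tool_rot': array([-4.95502364e-01, -3.10219505e+00,  1.75265287e-03]), 'contact_force': array([-0.10223337,  0.62609096,  0.88698555]), 'torque': array([ 0.01349498, -0.0037423 ,  0.00204279]), 'gripper_width': 0.08539704451197791}
scene [ 0.93396921 -0.33995613  0.88646502] [-2.37256455 -0.93106348  0.29699469] 448.92044056501993 317.8608714362507 237.351511647147
tin0 0.8 [212.  310.4] [ 0.469 -0.175  0.   ]
tin0 0.76 [221.5 359.1] [ 0.568 -0.232  0.   ]
tin0 0.73 [163.7 424.2] [ 0.585 -0.387  0.   ]
tin0 0.72 [153.1 348.3] [ 0.447 -0.313  0.   ]
can_a 0.74 [379.2 141.2] [0.403 0.491 0.
[... 1096 characters left out ...]
 0.47 [335.7 286.1] [0.47  0.041 0.   ]
can_a 0.73 [403.4 188.6] [ 0.75  -0.188  0.   ]
can_a 0.6 [177.1 322.7] [0.4   0.501 0.   ]
grinder 0.98 [180.9 243.3] [0.633 0.486 0.   ]
box 0.97 [313.8 241.7] [0.607 0.095 0.   ]
lid_hinge 0.98 [271.8 236. ] [0.61 0.21 0.09]
lid_tip 0.82 [359.6 240.8] [ 0.577 -0.034  0.09 ]
latch_pad 0.85 [380.5 244.9] [ 0.567 -0.094  0.062]
knob_grip 0.74 [273.8 234.8] [0.603 0.201 0.13 ]
knob_grip 0.61 [336.4 288.9] [0.441 0.043 0.13 ]
knob_grip 0.49 [334.4 284.9] [0.453 0.048 0.13 ]
notch0 0.91 [281.4 283.2] [0.475 0.191 0.088]
notch0 0.87 [334.2 284.6] [0.46  0.047 0.088]
notch5 0.91 [281.4 283.2] [0.475 0.191 0.088]
notch5 0.87 [334.2 284.6] [0.46  0.047 0.088]
```

View pics/scene0.png

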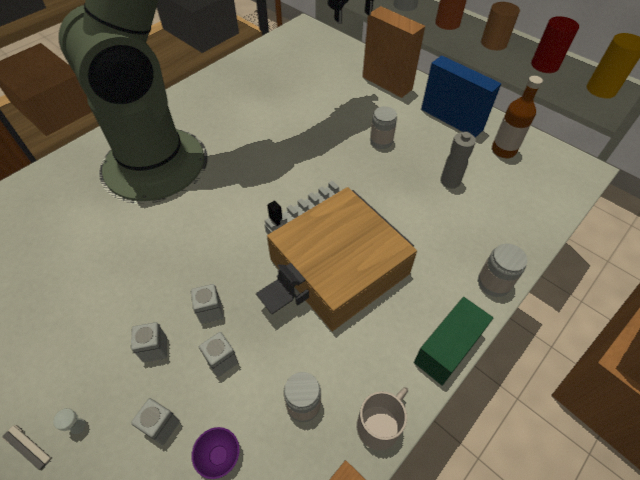

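View pics/top0.png

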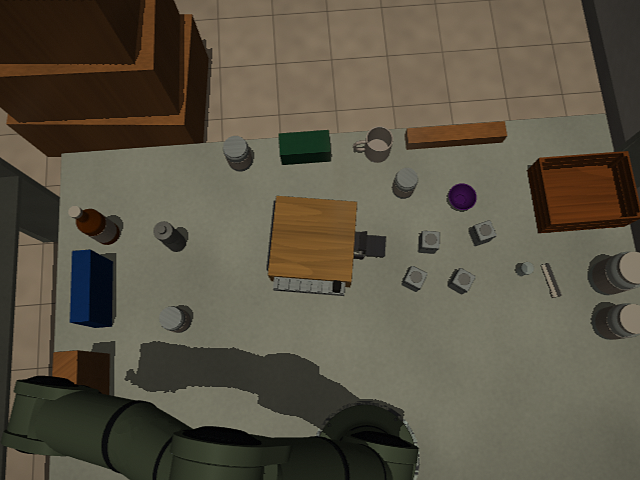

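```bash
cat >> h.py <<'E'
from scipy.optimize import minimize
def hull_mask(c,p,dx,dy,z0,z1):
    x,y,t=p; Rm=R.from_euler('z',t).as_matrix()
    pts=np.array([proj(c,np.array([x,y,0])+Rm@np.array([a*dx/2,b*dy/2,z])) for a in(-1,1) for b in(-1,1) for z in(z0,z1)])
    m=np.zeros((480*4,640*4),np.uint8); cv2.fillConvexPoly(m,cv2.convexHull((pts*4+1.5).astype(np.float32)).astype(np.int32),1)
    return cv2.resize(m.astype(np.float32),(640,480),interpolation=cv2.INTER_AREA)
def fit(views,p0,dx,dy,z0,z1):
    def f(q):
        p=[q[0]/100,q[1]/100,q[2]/10]; l=0
        for c,m in views:
            h=hull_mask(c,p,dx,dy,z0,z1); l+=1-np.minimum(h,m).sum()/np.maximum(h,m).sum()
        return l/len(views)
    best=None
    for dt in(0,.4,-.4,.8):
        r=minimize(f,[p0[0]*100,p0[1]*100,(p0[2]+dt)*10],method="Nelder-Mead",options=dict(initial_simplex=np.array([p0[0]*100,p0[1]*100,(p0[2]+dt)*10])+np.array([[0,0,0],[1,0,0],[0,1,0],[0,0,2]]),xatol=.01,fatol=1e-4))
        if best is None or r.fun<best.fun: best=r
    q=best.x; return np.array([q[0]/100,q[1]/100,q[2]/10]),best.fun
def tins(cs,guess=(),box=False):
    res=[]
    ms={c["shot"]:nets.masks_of(c,"tin0") for c in cs}
    for g in guess:
        v=[]
        for c in cs:
            u=proj(c,[g[0],g[1],.037]).round().astype(int)
            o=[m for m in ms[c["shot"]] if m["region"][u[1],u[0]]]
            if o: v.append((c,o[0]["region"].astype(np.float32)))
        res.append((fit(v,[g[0],g[1],0],.05,.05,0,.074) if v else None,len(v)))
    return res
E
python3 - <<'E'
from h import *
cs=[eyes.camera("scene"),eyes.camera("top")]
lm=[nets.masks_of(c,"lid") for c in cs]
print([[(round(m["score"],2),m["region"].sum(),m["extent"]) for m in l] for l in lm])
for v in([0],[1],[0,1]): print("lid",fit([(cs[i],lm[i][0]["region"].astype(np.float32)) for i in v],[.605,.095,-.12],.23,.23,.0,.098))
for r in tins(cs,[(.467,-.174),(.455,-.313),(.587,-.39),(.57,-.229)]): print(r)
for q in("can_a","grinder"):
  for c in cs: print(q,[(round(m["score"],2),m["extent"]) for m in nets.masks_of(c,q)])
E
```

```text
[[(0.84, np.int64(9897), [266.1, 189.3, 420.2, 311.1])], [(0.96, np.int64(6897), [264.9, 193.8, 357.7, 282.0])]]
lid (array([0.57311688, 0.11863001, 1.36023428]), np.float64(0.18265843391418457))
lid (array([ 0.60729827,  0.09764689, -0.17489729]), np.float64(0.08599239587783813))
lid (array([ 0.5975296 ,  0.10008131, -0.15674726]), np.float64(0.14825797080993652))
((array([ 0.46688709, -0.18019699,  1.01951753]), np.float64(0.07990002632141113)), 2)
((array([ 0.45020854, -0.31144392,  0.98025753]), np.float64(0.11177611351013184)), 2)
((array([ 0.58446924, -0.39224732,  0.21449125]), np.float64(0.09940791130065918)), 2)
((array([ 0.5714416 , -0.23488754, -0.19096118]), np.float64(0.11323535442352295)), 2)
can_a [(0.75, [365.9, 106.7, 398.1, 147.8]), (0.74, [284.7, 374.0, 320.6, 423.1])]
can_a [(0.65, [157.9, 307.6, 190.7, 333.2]), (0.47, [266.9, 196.5, 358.4, 282.1])]
grinder [(0.94, [440.8, 134.7, 475.3, 187.8]), (0.28, [266.5, 189.8, 418.2, 311.0])]
grinder [(0.77, [155.0, 220.6, 186.2, 248.9])]
```

```bash
python3 - <<'E'
from h import *
cs=[eyes.camera("scene"),eyes.camera("top")]
lm=[nets.masks_of(c,"lid")[0]["region"].astype(np.float32) for c in cs]
for v in([0],[1],[0,1]): print("lid",fit([(cs[i],lm[i]) for i in v],[.605,.095,-.12],.23,.23,.09,.098))
# colour based: whole bamboo box
for c,m in zip(cs,lm):
    hsv=cv2.cvtColor(c["img"],cv2.COLOR_RGB2HSV)
    k=((hsv[...,0]<25)&(hsv[...,1]>90)).astype(np.uint8)
    n,l=cv2.connectedComponents(k); u=proj(c,[.605,.095,.098]).astype(int)
    k=(l==l[u[1],u[0]]).astype(np.float32); c["k"]=k; print(k.sum())
for v in([0],[1],[0,1]): print("col",fit([(cs[i],cs[i]["k"]) for i in v],[.605,.095,-.12],.23,.23,.0,.098))
c=cs[0]; p=fit([(cs[i],cs[i]["k"]) for i in (0,1)],[.605,.095,-.12],.23,.23,.0,.098)[0]
out=[]
for c in cs:
    im=c["img"].copy()
    Rm=R.from_euler('z',p[2]).as_matrix(); b=lambda q:proj(c,np.array([p[0],p[1],0])+Rm@np.array(q))
    for q in([-.115,-.115,.098],[.115,-.115,.098],[.115,.115,.098],[-.115,.115,.098],[.115,-.115,0],[-.136,-.075,.13],[-.136,.075,.088]): cv2.circle(im,tuple(b(q).round().astype(int)),2,(255,0,0),-1)
    u=b([0,-.05,.05]).astype(int); out.append(cv2.resize(im[u[1]-90:u[1]+90,u[0]-120:u[0]+120],None,fx=3,fy=3,interpolation=cv2.INTER_NEAREST)[:, :])
cv2.imwrite("pics/boxfit.png",cv2.resize(np.hstack(out)[:,:,::-1],(800,300)))
E
```

```text
lid (array([ 0.5964263 ,  0.09768253, -0.15693084]), np.float64(0.029832959175109863))
lid (array([ 0.59592681,  0.09905272, -0.1598413 ]), np.float64(0.03762120008468628))
lid (array([ 0.59608195,  0.09806931, -0.16313237]), np.float64(0.03521206974983215))
11979.0
6767.0
col (array([0.59720101, 0.09695019, 1.40775857]), np.float64(0.04272162914276123))
col (array([ 0.59672224,  0.09595538, -0.16382241]), np.float64(0.05907028913497925))
col (array([ 0.59692325,  0.09636544, -0.15840145]), np.float64(0.05257880687713623))
```

View pics/boxfit.png

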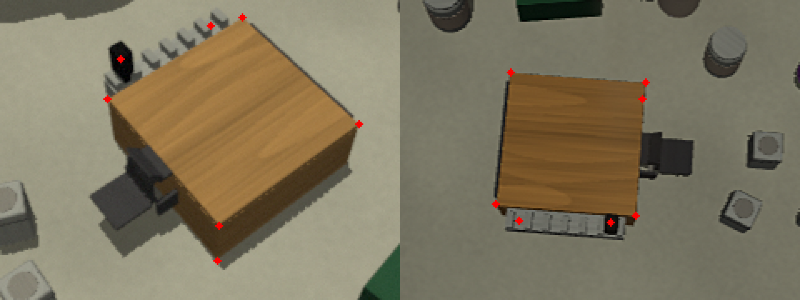

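```bash
cat >> h.py <<'E'
BP=np.array([.5965,.097,-.16]); BR=R.from_euler('z',BP[2]).as_matrix()
def B(x,y,z): return np.array([BP[0],BP[1],0])+BR@np.array([x,y,z])
def toB(p): return BR.T@(np.array(p)-[BP[0],BP[1],0])
def down(psi,tilt=0):  # tool y at angle psi, tilt about tool y (fingers toward +tool x)
    s,c=np.sin(psi),np.cos(psi)
    return np.array([[-s,c,0],[c,s,0],[0,0,-1]]).T@R.from_rotvec([0,tilt,0]).as_matrix()
def cur(): s=readout.get_state(); return np.array(s["eef_pos"]),R.from_rotvec(s["tool_rot"]).as_matrix()
def plan(wps,start=None,w=.0854,vmax=.055,rmax=.17):
    p,Q=start or cur(); 
    for tp,tQ in wps:
        rv=R.from_matrix(Q.T@tQ).as_rotvec(); d=np.linalg.norm(tp-p)
        n=max(1,int(np.ceil(max(d/vmax,np.linalg.norm(rv)/rmax)-.05)))
        print("wp",np.round(tp,3),"n",n,"dist",d.round(3))
        p0=p.copy();Q0=Q.copy()
        for k in range(1,n+1):
            pk=p0+(tp-p0)*k/n; Qk=Q0@R.from_rotvec(rv*k/n).as_matrix()
            dp=np.round(Q.T@(pk-p),3); dr=np.round(R.from_matrix(Q.T@Qk).as_rotvec(),3)
            print(",".join(f"{v:g}" for v in list(dp)+list(dr)+[w])+",")
            p=p+Q@dp; Q=Q@R.from_rotvec(dr).as_matrix()
    print("end",p.round(3))
def st():
    s=readout.get_state(); print("t",round(s["time_s"],2),"p",np.round(s["eef_pos"],3),"box",toB(s["eef_pos"]).round(3),"F",np.round(s["contact_force"],1),"w",round(s["gripper_width"],4),"j",np.round(s["joint_positions"],2))
E
python3 - <<'E'
from h import *
plan([(np.array([.41,.2,.22]),down(.4)),(B(0,-.196,.13),down(-.16))],w=0.0)
E
```

```text
wp [0.41 0.2  0.22] n 9 dist 0.45
-0.036,-0.034,-0.003,0,0,0.095,0,
-0.04,-0.031,-0.003,0,0,0.095,0,
-0.042,-0.026,-0.002,0,0,0.095,0,
-0.044,-0.023,-0.003,0,0,0.095,0,
-0.047,-0.018,-0.003,0,0,0.094,0,
-0.048,-0.014,-0.003,0,0,0.095,0,
-0.049,-0.009,-0.003,0,0,0.095,0,
-0.049,-0.004,-0.002,0,0,0.095,0,
-0.05,-0,-0.003,0,0,0.095,0,
wp [ 0.565 -0.096  0.13 ] n 7 dist 0.347
-0.048,0.004,0.013,0,-0,0.08,0,
-0.047,0.008,0.013,0,-0,0.08,0,
-0.046,0.011,0.012,0,-0,0.08,0,
-0.046,0.015,0.013,0,-0,0.08,0,
-0.044,0.019,0.013,0,-0,0.08,0,
-0.042,0.022,0.013,0,-0,0.08,0,
-0.041,0.026,0.013,0,-0,0.08,0,
end [ 0.566 -0.097  0.13 ]
```

arm_command(deltas=[-0.036,-0.034,-0.003,0,0,0.095,0,-0.04,-0.031,-0.003,0,0,0.095,0,-0.042,-0.026,-0.002,0,0,0.095,0,-0.044,-0.023,-0.003,0,0,0.095,0,-0.047,-0.018,-0.003,0,0,0.094,0,-0.048,-0.014,-0.003,0,0,0.095,0,-0.049,-0.009,-0.003,0,0,0.095,0,-0.049,-0.004,-0.002,0,0,0.095,0,-0.05,0,-0.003,0,0,0.095,0], force=60)

```text
time_s: 3.02
eef_pos: [0.4106, 0.1991, 0.22]
tool_rot: [1.74, 2.616, 0.001]
contact_force: [1.5, 0.5, 0.2]
gripper_width: 0.0003
```

arm_command(deltas=[-0.048,0.004,0,0,0,0.08,0,-0.047,0.008,0,0,0,0.08,0,-0.046,0.011,0,0,0,0.08,0,-0.046,0.015,0.01,0,0,0.08,0,-0.044,0.019,0.02,0,0,0.08,0,-0.042,0.022,0.03,0,0,0.08,0,-0.041,0.026,0.03,0,0,0.08,0,0,0,0,0,0,0,0])

```text
time_s: 4.03
eef_pos: [0.565, -0.1002, 0.1275]
tool_rot: [-2.397, -2.03, 0.006]
contact_force: [-0.5, 1.0, -0.3]
gripper_width: -0.0002
```

```bash
python3 - <<'E'
from h import *
st()
plan([(B(0,-.196,.072),down(-.16))],w=0)
E
```

```text
t 4.03 p [ 0.565 -0.1    0.127] box [ 0.    -0.2    0.127] F [-0.5  1.  -0.3] w -0.0002 j [-0.25  0.57  0.46  1.82 -0.33  0.83  0.21]
wp [ 0.565 -0.096  0.072] n 1 dist 0.056
0.004,-0,0.055,-0.003,0.002,-0.005,0,
end [ 0.565 -0.096  0.072]
```

arm_command(deltas=[0.004,0,0.025,0,0,0,0,0,0,0.03,0,0,0,0,0,0,0.01,0,0,0,0,0,0,0.01,0,0,0,0,0,0,0.008,0,0,0,0,0,0,0,0,0,0,0])

```text
time_s: 4.78
eef_pos: [0.5661, -0.0927, 0.0466]
tool_rot: [-2.392, -2.037, 0.0]
contact_force: [0.2, -1.0, 0.3]
gripper_width: -0.0004
```

```bash
python3 - <<'E'
from h import *
st(); c=eyes.camera("scene"); save(c,"press"); print(nets.tip_of(c,"lid_tip")); 
for th in(0,.2,.3,.4,.47,.5): print(th,proj(c,B(0,.115-.249*np.cos(th),.09+.249*np.sin(th))).round(1))
E
```

```text
t 4.78 p [ 0.566 -0.093  0.047] box [ 0.    -0.192  0.047] F [ 0.2 -1.   0.3] w -0.0004 j [-0.21  0.68  0.39  1.87 -0.4   0.67  0.25]
[{'uv': [290.0, 277.0], 'score': 0.79}, {'uv': [275.5, 222.6], 'score': 0.25}]
0 [290.3 277.3]
0.2 [291.1 263.1]
0.3 [293.1 254.8]
0.4 [296.2 245.7]
0.47 [299.  238.9]
0.5 [300.4 235.9]
```

```bash
python3 - <<'E'
import cv2
im=cv2.imread("pics/press.png"); cv2.imwrite("pics/press_c.png",cv2.resize(im[160:360,170:430],None,fx=3,fy=3,interpolation=cv2.INTER_CUBIC))
E
```

```text
(no output)
```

View pics/press_c.png

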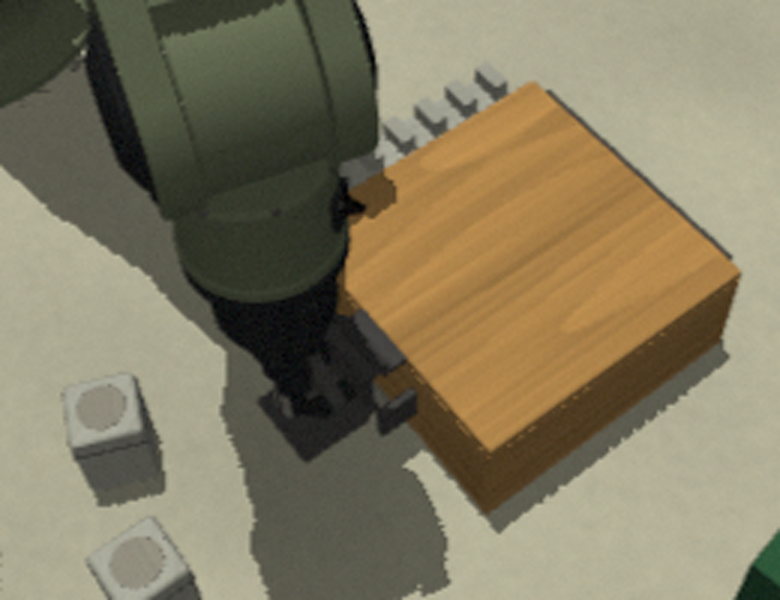

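arm_command(deltas=[0,0,0.003,0,0,0,0,0,0,0.002,0,0,0,0,0,0,0,0,0,0,0,0,0,0,0,0,0,0])

```text
time_s: 5.38
eef_pos: [0.5662, -0.0928, 0.0417]
tool_rot: [2.392, 2.037, 0.0]
contact_force: [-0.3, 0.7, -0.2]
gripper_width: -0.0003
```

```bash
python3 - <<'E'
from h import *
st(); c=eyes.camera("scene"); print(nets.tip_of(c,"lid_tip"));
E
```

```text
t 5.38 p [ 0.566 -0.093  0.042] box [ 0.    -0.192  0.042] F [-0.3  0.7 -0.2] w -0.0003 j [-0.21  0.69  0.39  1.87 -0.4   0.66  0.26]
[{'uv': [293.4, 277.5], 'score': 0.92}, {'uv': [269.1, 298.2], 'score': 0.69}, {'uv': [340.3, 266.5], 'score': 0.33}]
```

arm_command(deltas=[0,0,0.003,0,0,0,0,0,0,0.003,0,0,0,0,0,0,0,0,0,0,0])

```text
time_s: 5.85
eef_pos: [0.566, -0.0927, 0.0354]
tool_rot: [-2.392, -2.037, 0.001]
contact_force: [-0.1, 0.9, -0.6]
gripper_width: -0.0003
```

```bash
python3 - <<'E'
from h import *
st(); out=[]
for n in("scene","top"):
    c=eyes.camera(n); print(nets.tip_of(c,"lid_tip"),nets.tip_of(c,"latch_pad"),proj(c,B(0,-.193,.062)))
    u=proj(c,B(0,-.16,.06)).astype(int); out.append(cv2.resize(c["img"][u[1]-50:u[1]+50,u[0]-66:u[0]+66],(400,300),interpolation=cv2.INTER_CUBIC))
cv2.imwrite("pics/press2.png",np.hstack(out)[:,:,::-1])
E
```

```text
t 5.85 p [ 0.566 -0.093  0.035] box [ 0.    -0.192  0.035] F [-0.1  0.9 -0.6] w -0.0003 j [-0.2   0.7   0.38  1.87 -0.4   0.65  0.26]
[{'uv': [289.3, 277.3], 'score': 0.94}] [{'uv': [266.5, 299.3], 'score': 0.76}, {'uv': [222.2, 362.2], 'score': 0.65}] [267.65941128 299.53269963]
[{'uv': [358.1, 239.0], 'score': 0.63}] [] [380.48059753 245.45194817]
```

View pics/press2.png

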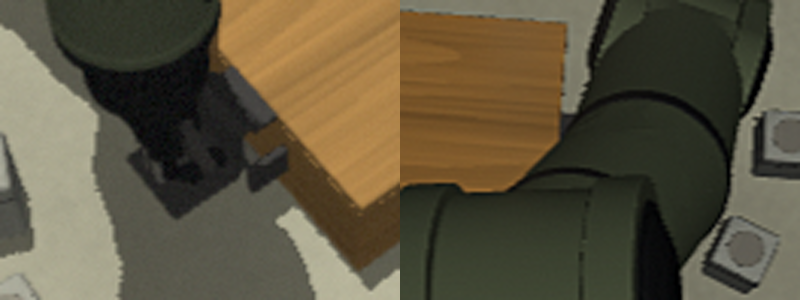

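arm_command(deltas=[0,0,0.004,0,0,0,0,0,0,0,0,0,0,0])

```text
time_s: 6.4
eef_pos: [0.566, -0.0927, 0.0314]
tool_rot: [-2.392, -2.037, 0.0]
contact_force: [-0.2, -0.2, -0.1]
gripper_width: 0.0001
```

arm_command(deltas=[0,0,0.003,0,0,0,0,0,0,0,0,0,0,0])

```text
time_s: 6.65
eef_pos: [0.566, -0.0927, 0.0285]
tool_rot: [-2.392, -2.037, 0.0]
contact_force: [0.8, 0.1, 0.3]
gripper_width: 0.0001
```

```bash
python3 - <<'E'
from h import *
st(); c=eyes.camera("scene"); print(nets.tip_of(c,"lid_tip"),nets.tip_of(c,"latch_pad"))
u=proj(c,B(0,-.19,.06)).astype(int); print(u,proj(c,cur()[0]))
cv2.imwrite("pics/press3.png",cv2.resize(c["img"][u[1]-40:u[1]+40,u[0]-50:u[0]+50,::-1],None,fx=7,fy=7,interpolation=cv2.INTER_CUBIC))
E
```

```text
t 6.65 p [ 0.566 -0.093  0.028] box [ 0.    -0.192  0.028] F [0.8 0.1 0.3] w 0.0001 j [-0.2   0.71  0.37  1.87 -0.41  0.64  0.27]
[{'uv': [287.7, 277.0], 'score': 0.61}, {'uv': [325.1, 192.3], 'score': 0.31}] [{'uv': [269.1, 299.9], 'score': 0.71}]
[268 299] [269.49074174 306.78509154]
```

View pics/press3.png

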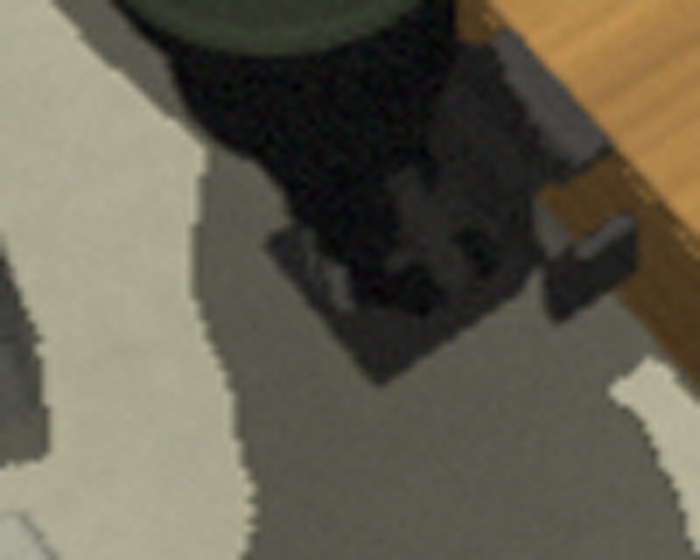

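```bash
python3 - <<'E'
from h import *
c=eyes.camera("scene")
for z in (.062,.045,.041,.028): print("pad corners",z,[proj(c,B(x,y,z)).round(1).tolist() for x,y in((.03,-.206),(-.03,-.206),(.03,-.151))])
for z in (.028,.045,.062,.08): print("tip corners",z,[proj(c,B(x,-.192+y,z)).round(1).tolist() for x in(-.014,.014) for y in(-.011,.011)])
hsv=c["img"].sum(2); r=hsv[290:320:1,255:300:3]; print(r)
E
```

```text
pad corners 0.062 [[270.7, 313.6], [254.3, 292.8], [292.8, 298.6]]
pad corners 0.045 [[271.4, 317.3], [255.2, 296.7], [293.2, 302.4]]
pad corners 0.041 [[271.6, 318.1], [255.4, 297.6], [293.3, 303.3]]
pad corners 0.028 [[272.1, 320.9], [256.1, 300.4], [293.5, 306.1]]
tip corners 0.028 [[261.5, 305.0], [270.0, 299.3], [268.9, 314.5], [277.6, 308.6]]
tip corners 0.045 [[260.7, 301.2], [269.4, 295.5], [268.2, 310.9], [277.0, 304.9]]
tip corners 0.062 [[259.8, 297.4], [268.6, 291.6], [267.5, 307.1], [276.4, 301.1]]
tip corners 0.08 [[258.9, 293.2], [267.9, 287.4], [266.7, 303.0], [275.7, 297.0]]
[[251 245  54  50  35  51  25 123 114 116  91 101  92 144 172]
 [249 193  97  41  35  35  45 108 123 115  68 101  93 153 194]
 [236  95 136  27  32  38  40 106 109  86  47  95  82 135 204]
 [228 105 132  47  30  40  48  90 117  94  47  74  88 123 204]
 [211 100 124  52  55  50  49 103 118 109  30  88  94 103 207]
 [253 112 102  59  60  40  79 107 116 118  60  49  92  95 167]
 [248 111 105 133  65  59 112  77 102 110  62  49 111 104 100]
 [252 167  96 161 117  54  94  55  82 123  88  61  88 161 10
[... 689 characters left out ...]
7 258]
 [248 246 250 251 209 102  97 104 165 256 255 256 249 257 255]
 [244 243 248 251 247 107  91 115 251 257 254 258 253 256 259]
 [252 238 243 248 251 101 105 169 247 254 262 258 251 258 258]
 [245 249 248 247 248 136 108 239 244 256 255 254 259 251 254]
 [250 244 244 252 249 209 172 252 247 253 253 259 257 254 259]
 [248 244 248 258 245 255 241 261 252 249 251 247 253 254 261]
 [246 237 254 236 263 254 253 249 246 256 253 262 252 258 255]
 [246 247 248 246 260 251 253 248 248 255 250 260 255 255 255]
 [244 250 252 237 250 246 251 256 254 260 260 258 248 254 254]
 [248 243 248 236 252 254 259 250 249 257 253 253 252 254 259]
 [252 236 243 248 251 251 257 240 254 255 256 250 259 256 262]]
```

arm_command(deltas=[0,0,0.005,0,0,0,0,0,0,0,0,0,0,0])

```text
time_s: 7.1
eef_pos: [0.5662, -0.0928, 0.0234]
tool_rot: [2.392, 2.037, -0.0]
contact_force: [0.8, -0.6, 1.0]
gripper_width: 0.0001
```

arm_command(deltas=[0,0,0.005,0,0,0,0,0,0,0,0,0,0,0])

```text
time_s: 7.35
eef_pos: [0.5662, -0.093, 0.0184]
tool_rot: [2.392, 2.036, -0.0]
contact_force: [0.8, -2.1, 1.6]
gripper_width: -0.0001
```

```bash
python3 - <<'E'
from h import *
st(); c=eyes.camera("scene"); t=eyes.camera("top"); print(nets.tip_of(c,"lid_tip"),nets.tip_of(c,"latch_pad"))
u=proj(c,B(0,-.13,.12)).astype(int)
a=c["img"][u[1]-90:u[1]+90,u[0]-120:u[0]+120]; 
cv2.imwrite("pics/press4.png",cv2.resize(a[:,:,::-1],None,fx=3.3,fy=3.3,interpolation=cv2.INTER_CUBIC))
E
```

```text
t 7.35 p [ 0.566 -0.093  0.018] box [ 0.    -0.192  0.018] F [ 0.8 -2.1  1.6] w -0.0001 j [-0.19  0.72  0.36  1.88 -0.42  0.62  0.27]
[{'uv': [288.6, 277.8], 'score': 0.8}] [{'uv': [264.8, 299.4], 'score': 0.87}, {'uv': [164.9, 425.7], 'score': 0.5}]
```

View pics/press4.png

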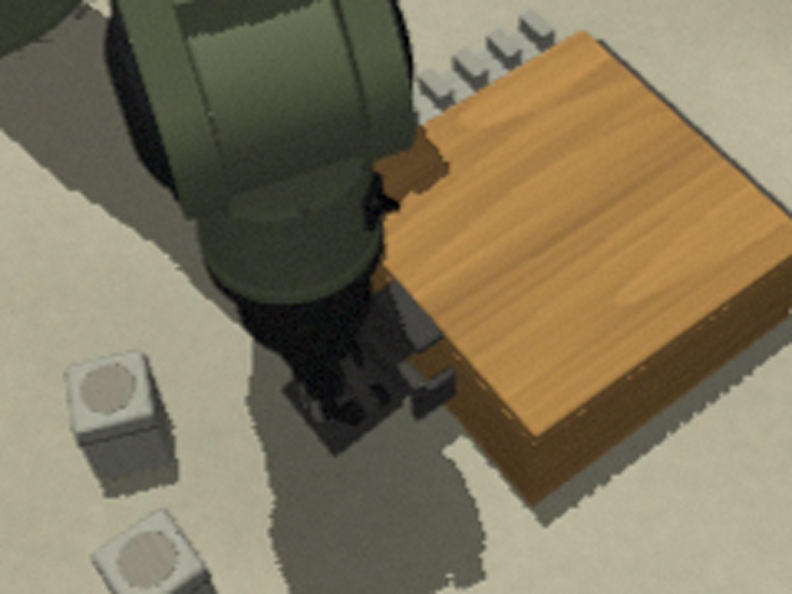

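arm_command(deltas=[0,0,0.004,0,0,0,0,0,0,0,0,0,0,0])

```text
time_s: 7.8
eef_pos: [0.5662, -0.0927, 0.0145]
tool_rot: [-2.392, -2.037, 0.0]
contact_force: [0.2, 0.3, 3.4]
gripper_width: 0.0003
```

arm_command(deltas=[0,0,0.004,0,0,0,0,0,0,0,0,0,0,0])

```text
time_s: 8.05
eef_pos: [0.5662, -0.0924, 0.0105]
tool_rot: [-2.391, -2.037, -0.0]
contact_force: [0.0, 2.5, 5.2]
gripper_width: 0.0001
```

```bash
python3 - <<'E'
from h import *
st(); c=eyes.camera("scene"); print(nets.tip_of(c,"lid_tip"),nets.tip_of(c,"latch_pad"),readout.get_state()["torque"],readout.get_state()["joint_torque"])
print(c["img"].sum(2)[300:322,255:300:3])
E
```

```text
t 8.05 p [ 0.566 -0.092  0.011] box [ 0.    -0.192  0.011] F [0.  2.5 5.2] w 0.0001 j [-0.19  0.74  0.35  1.88 -0.42  0.6   0.28]
[{'uv': [294.6, 249.2], 'score': 0.64}, {'uv': [341.2, 262.9], 'score': 0.26}] [{'uv': [268.4, 305.8], 'score': 0.79}] [ 0.41979485  0.04310622 -0.01809233] [ 1.08331807e+00 -9.04021168e+01  1.36697790e+01 -2.15341276e+01
  3.23952567e-01 -3.81586784e-01 -3.84822342e-03]
[[258 225 112 133  64  61  77 111  96 116  95  48 106 261  93]
 [254 245 103 124 164  51  68  91  65 104 114  52 127 255  96]
 [250 245 155 130 192  48  57  53  40 119 110  62 187 267  94]
 [254 243 202 117 199  41  60  36  54 114 120 104 233 258  81]
 [254 250 254 111 189  21  58  41  49 102 104 121 258 264 102]
 [248 243 249 113 192  52  44  34  64  80 115 161 258 269 199]
 [244 251 255 150 170  59  37  61  61  78 100 239 257 257 261]
 [249 253 246 215 121  90  92  59  65  83 128 252 262 254 260]
 [247 251 259 255 102 102 101 123  82 110 199 263 259 257 256]
 [262 251 255 247 116 101 102 102 108 117 255 261 269 251 263]
 [254 251 255 254 145 107 105 101 112 174 259 265 266 259 261]
 [250 252 248 253 222 119 108 105 112 236 261 252 260 261 263]
 [259 252 255 247 259 111 108 107 112 252 263 249 260 253 260]
 [253 247 251 251 258 105 102 101 153 255 246 249 254 259 266]
 [246 249 252 251 257 156  99 108 223 263 253 260 262 256 264]
 [246 247 248 251 254 215  99 122 255 242 251 256 257 262 256]
 [252 252 240 253 250 260 110 222 249 259 254 262 263 258 261]
 [248 249 253 244 254 257 147 246 258 255 253 262 256 255 260]
 [253 247 251 245 254 258 233 241 253 259 257 258 259 256 271]
 [246 249 245 248 252 251 252 247 255 250 257 257 255 264 262]
 [257 253 255 246 251 254 251 249 254 260 256 256 257 265 263]
 [254 243 246 252 250 258 240 262 261 243 255 264 255 256 264]]
```

arm_command(deltas=[-0.01,0,-0.02,0,0,0,0,-0.02,0,-0.04,0,0,0,0,-0.03,0,-0.04,0,0,0,0,-0.03,0,-0.04,0,0,0,0,0,0,0,0,0,0,0])

```text
time_s: 8.82
eef_pos: [0.5522, -0.1856, 0.1547]
tool_rot: [2.393, 2.028, 0.004]
contact_force: [-1.4, 0.4, -1.6]
gripper_width: 0.0001
```

```bash
python3 - <<'E'
from h import *
st(); c=eyes.camera("scene"); t=eyes.camera("top")
print(nets.tip_of(c,"lid_tip"),nets.tip_of(t,"lid_tip"))
for th in(.4,.45,.5): print(th,proj(c,B(0,.115-.249*np.cos(th),.09+.249*np.sin(th))).round(1),proj(t,B(0,.115-.249*np.cos(th),.09+.249*np.sin(th))).round(1))
p=cur()[0]; print(proj(c,p),proj(c,p+[0,0,.038]))
a=c["img"][110:340,130:440]; b=t["img"][150:320,270:500]
cv2.imwrite("pics/pop.png",cv2.resize(a[:,:,::-1],None,fx=2.5,fy=2.5,interpolation=cv2.INTER_CUBIC))
E
```

```text
t 8.82 p [ 0.552 -0.186  0.155] box [ 0.001 -0.286  0.155] F [-1.4  0.4 -1.6] w 0.0001 j [-0.11  0.54  0.47  1.78 -0.31  0.89  0.34]
[{'uv': [300.1, 239.6], 'score': 0.58}] [{'uv': [353.6, 229.5], 'score': 0.71}, {'uv': [314.4, 242.8], 'score': 0.39}, {'uv': [336.3, 285.8], 'score': 0.35}]
0.4 [296.2 245.7] [355.  232.2]
0.45 [298.1 240.8] [353.2 230.9]
0.5 [300.4 235.9] [351.2 229.6]
[222.93348087 303.56595129] [219.2178126  293.58609783]
```

View pics/pop.png

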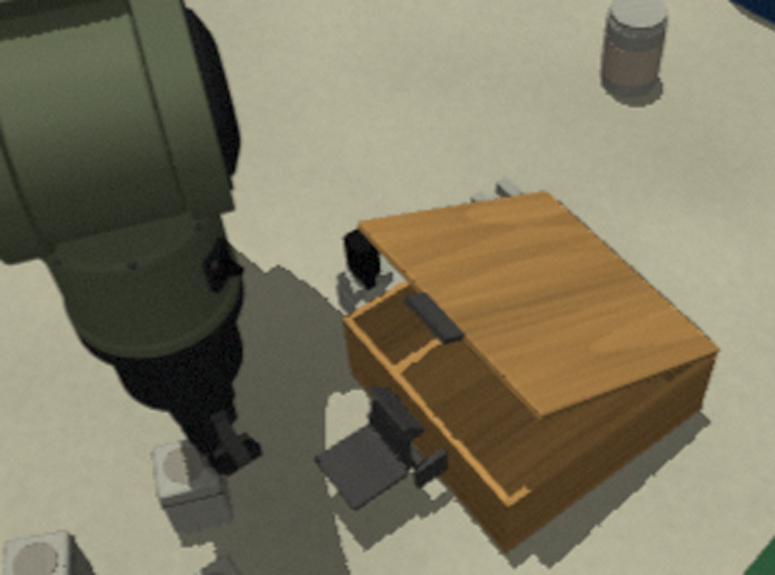

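```bash
cat >> h.py <<'E'
OFF=.038
def lidpose(th,clear,s=.02,amax=.6):
    a=max(0,min(amax,1.5-th)); n=np.array([np.cos(a),np.sin(a)]); z=np.array([np.sin(a),-np.cos(a)])
    T=np.array([.115-.249*np.cos(th),.09+.249*np.sin(th)])
    P=T-(.011+clear)*n+(s+OFF)*z
    return B(0,P[0],P[1]),down(BP[2],a)
E
python3 - <<'E'
from h import *
w=[lidpose(.46,.09),lidpose(.46,.02)]
plan(w,w=0,vmax=.045,rmax=.15)
print('---');plan([lidpose(t,-.002) for t in np.linspace(.5,1.58,12)],start=lidpose(.46,.02),w=0)
E
```

```text
wp [ 0.571 -0.06   0.096] n 4 dist 0.134
0.031,0,0.014,-0,0.15,0,0,
0.028,0,0.018,-0.001,0.15,0,0,
0.025,0,0.022,0,0.15,0,0,
0.022,0,0.026,-0,0.15,0,0,
wp [ 0.58  -0.003  0.135] n 2 dist 0.07
0.035,0,-0,-0,-0,0,0,
0.035,0,-0,-0,-0,0,0,
end [ 0.58  -0.003  0.135]
---
wp [0.584 0.02  0.156] n 1 dist 0.031
0.031,-0,-0.005,0,0,0,0,
wp [0.586 0.032 0.177] n 1 dist 0.024
0.022,-0,-0.01,0,0,0,0,
wp [0.588 0.047 0.197] n 1 dist 0.024
0.023,-0,-0.007,0,0,0,0,
wp [0.591 0.063 0.215] n 1 dist 0.025
0.024,-0,-0.006,0,0,0,0,
wp [0.594 0.081 0.231] n 1 dist 0.024
0.024,-0,-0.003,0,0,0,0,
wp [0.596 0.096 0.243] n 1 dist 0.02
0.02,-0,-0.002,-0,-0.091,-0,0,
wp [0.599 0.111 0.254] n 1 dist 0.018
0.018,0,-0.001,-0,-0.098,0,0,
wp [0.601 0.128 0.263] n 1 dist 0.019
0.019,0,-0.002,-0,-0.098,0,0,
wp [0.604 0.145 0.27 ] n 1 dist 0.019
0.019,-0,-0.002,-0,-0.098,-0,0,
wp [0.607 0.163 0.276] n 1 dist 0.019
0.019,-0,-0.002,-0,-0.099,-0,0,
wp [0.61  0.181 0.28 ] n 1 dist 0.019
0.018,0,-0.001,-0,-0.098,-0,0,
wp [0.614 0.204 0.281] n 1 dist 0.024
0.024,-0,-0.001,-0,-0.018,-0,0,
end [0.614 0.204 0.281]
```

arm_command(deltas=[0.031,0,0.014,0,0.15,0,0,0.028,0,0.018,0,0.15,0,0,0.025,0,0.022,0,0.15,0,0,0.022,0,0.026,0,0.15,0,0,0.035,0,0,0,0,0,0,0.035,0,0,0,0,0,0,0,0,0,0,0,0,0])

```text
time_s: 9.9
eef_pos: [0.5807, -0.0004, 0.1358]
tool_rot: [-2.038, -1.742, -0.632]
contact_force: [-0.6, -0.4, -0.0]
gripper_width: -0.0001
```

```bash
python3 - <<'E'
from h import *
st(); c=eyes.camera("scene"); print(nets.tip_of(c,"lid_tip"), [d for d in nets.tip_of(c,"tin0")])
a=c["img"][130:330,200:440]
cv2.imwrite("pics/under.png",cv2.resize(a[:,:,::-1],None,fx=3,fy=3,interpolation=cv2.INTER_CUBIC))
E
```

```text
t 9.9 p [ 0.581 -0.     0.136] box [-0.    -0.099  0.136] F [-0.6 -0.4 -0. ] w -0.0001 j [ 0.19  0.62  0.09  1.81 -0.82  0.98  0.68]
[{'uv': [299.3, 237.5], 'score': 0.6}] [{'uv': [222.0, 359.6], 'score': 0.78}, {'uv': [160.6, 426.0], 'score': 0.78}, {'uv': [152.1, 348.4], 'score': 0.72}, {'uv': [208.6, 310.2], 'score': 0.67}, {'uv': [302.6, 406.9], 'score': 0.47}]
```

View pics/under.png

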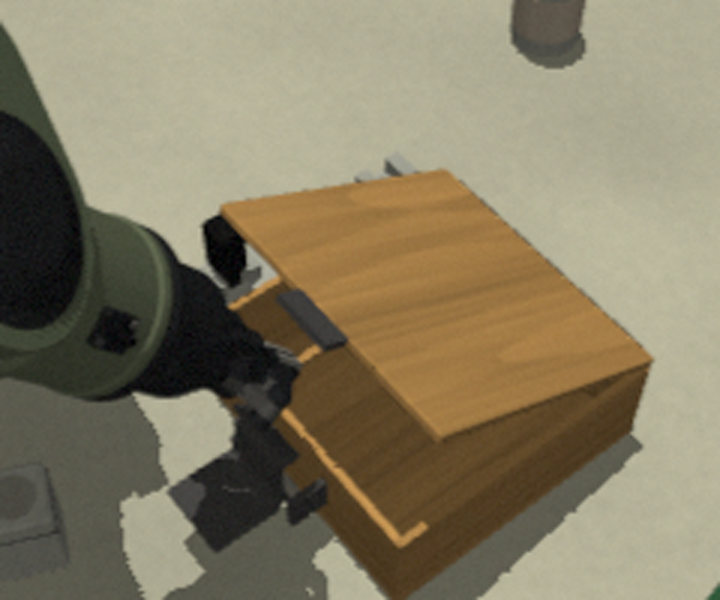

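arm_command(deltas=[0.031,0,-0.005,0,0,0,0,0.022,0,-0.01,0,0,0,0,0.023,0,-0.007,0,0,0,0,0.024,0,-0.006,0,0,0,0,0.024,0,-0.003,0,0,0,0])

```text
time_s: 10.68
eef_pos: [0.5941, 0.08, 0.2305]
tool_rot: [-2.044, -1.738, -0.631]
contact_force: [0.1, -0.3, -0.1]
gripper_width: -0.0
```

```bash
python3 - <<'E'
from h import *
st(); c=eyes.camera("scene"); t=eyes.camera("top"); print(nets.tip_of(c,"lid_tip"),nets.tip_of(t,"lid_tip"))
for th in(.5,.7,.85,.9,1.1): print(th,proj(c,B(0,.115-.249*np.cos(th),.09+.249*np.sin(th))).round(1),proj(t,B(0,.115-.249*np.cos(th),.09+.249*np.sin(th))).round(1))
E
```

```text
t 10.68 p [0.594 0.08  0.231] box [ 0.    -0.017  0.231] F [ 0.1 -0.3 -0.1] w -0.0 j [ 0.04  0.48  0.1   1.77 -0.77  1.04  0.42]
[{'uv': [326.5, 193.5], 'score': 0.75}] [{'uv': [325.1, 218.7], 'score': 0.82}]
0.5 [300.4 235.9] [351.2 229.6]
0.7 [312.2 214.8] [340.7 224.6]
0.85 [323.7 198.4] [330.4 220.9]
0.9 [328. 193.] [326.6 219.7]
1.1 [346.8 171.7] [309.2 215.3]
```

arm_command(deltas=[0.02,0,-0.002,0,-0.091,0,0,0.018,0,-0.001,0,-0.098,0,0,0.019,0,-0.002,0,-0.098,0,0,0.019,0,-0.002,0,-0.098,0,0,0.019,0,-0.002,0,-0.099,0,0,0.018,0,-0.001,0,-0.098,0,0,0.02,0,-0.001,0,-0.018,0,0,0,0,0,0,0,0,0,0,0,0,0,0,0,0])

```text
time_s: 12.0
eef_pos: [0.6134, 0.1976, 0.2801]
tool_rot: [2.394, 2.035, -0.003]
contact_force: [0.0, 0.0, -0.0]
gripper_width: 0.0002
```

```bash
python3 - <<'E'
from h import *
st(); c=eyes.camera("scene"); t=eyes.camera("top"); print(nets.tip_of(c,"lid_tip"),nets.tip_of(t,"lid_tip"))
for th in(1.3,1.4,1.5,1.6,1.65): print(th,proj(c,B(0,.115-.249*np.cos(th),.09+.249*np.sin(th))).round(1),proj(t,B(0,.115-.249*np.cos(th),.09+.249*np.sin(th))).round(1))
E
```

```text
t 12.0 p [0.613 0.198 0.28 ] box [0.001 0.102 0.28 ] F [ 0.  0. -0.] w 0.0002 j [-0.59  0.5   0.3   1.45 -0.15  1.22 -0.44]
[{'uv': [404.2, 132.1], 'score': 0.69}] [{'uv': [402.8, 188.5], 'score': 0.2}]
1.3 [367.5 152.8] [289.6 211.6]
1.4 [378.1 144.5] [279.2 210.1]
1.5 [388.5 137.4] [268.7 209. ]
1.6 [398.7 131.3] [258.2 208.1]
1.65 [403.6 128.8] [253.  207.8]
```

```bash
cat >> h.py <<'E'
G=[(.467,-.18),(.450,-.311),(.584,-.392),(.571,-.235)]
E
python3 - <<'E'
from h import *
cs=[eyes.camera("scene"),eyes.camera("top")]
rs=tins(cs,G)
for r in rs: print(r)
p=rs[3][0][0]; psi=p[2]
while psi>.6: psi-=np.pi/2
while psi<-.98: psi+=np.pi/2
print(psi)
plan([(np.array([p[0],p[1],.2]),down(psi)),(np.array([p[0],p[1],.08]),down(psi))],w=.085,vmax=.06)
E
```

```text
((array([ 0.46708761, -0.1788771 ,  0.93829375]), np.float64(0.12026500701904297)), 1)
((array([ 0.44966827, -0.31165975,  0.95725252]), np.float64(0.10149514675140381)), 2)
((array([ 0.58479646, -0.3934592 ,  0.33503496]), np.float64(0.12085455656051636)), 1)
((array([ 0.57073923, -0.23432491,  1.40502908]), np.float64(0.10004693269729614)), 2)
-0.16576724299914258
wp [ 0.571 -0.234  0.2  ] n 8 dist 0.443
-0.054,0.003,0.01,0,-0,0.001,0.085,
-0.055,0.004,0.01,0,-0,0,0.085,
-0.054,0.003,0.01,0,-0,0.001,0.085,
-0.054,0.004,0.011,0,-0,0.001,0.085,
-0.055,0.003,0.01,0,-0,0,0.085,
-0.054,0.004,0.01,0,-0,0.001,0.085,
-0.054,0.004,0.01,0,-0,0.001,0.085,
-0.055,0.003,0.01,0,-0,0,0.085,
wp [ 0.571 -0.234  0.08 ] n 2 dist 0.12
0,0,0.06,0,-0,0,0.085,
0,0,0.06,0,-0,0,0.085,
end [ 0.571 -0.235  0.08 ]
```

arm_command(deltas=[-0.054,0.003,0.01,0,0,0,0.085,-0.055,0.004,0.01,0,0,0,0.085,-0.054,0.003,0.01,0,0,0,0.085,-0.054,0.004,0.011,0,0,0,0.085,-0.055,0.003,0.01,0,0,0,0.085,-0.054,0.004,0.01,0,0,0,0.085,-0.054,0.004,0.01,0,0,0,0.085,-0.055,0.003,0.01,0,0,0,0.085,0,0,0.06,0,0,0,0.085,0,0,0.05,0,0,0,0.085,0,0,0,0,0,0,0.085])

```text
time_s: 13.78
eef_pos: [0.5697, -0.2338, 0.0874]
tool_rot: [-2.389, -2.034, 0.005]
contact_force: [0.5, 0.2, 0.3]
gripper_width: 0.0851
```

```bash
python3 - <<'E'
from h import *
st(); c=eyes.camera("scene"); p=cur()[0]; 
print(proj(c,[.571,-.235,.074]),[proj(c,p+[0,0,z]).round(1).tolist() for z in(0,.038,.051)],nets.tip_of(c,"lid_tip"))
a=c["img"][250:410,110:310]
cv2.imwrite("pics/grasp1.png",cv2.resize(a[:,:,::-1],None,fx=3.7,fy=3.7,interpolation=cv2.INTER_CUBIC))
E
```

```text
t 13.78 p [ 0.57  -0.234  0.087] box [ 0.026 -0.331  0.087] F [0.5 0.2 0.3] w 0.0851 j [ 0.09  0.66  0.3   1.72 -0.25  0.8   0.35]
[214.59630012 347.28484682] [[213.3, 343.9], [209.3, 335.7], [207.9, 332.7]] [{'uv': [404.6, 131.3], 'score': 0.58}]
```

View pics/grasp1.png

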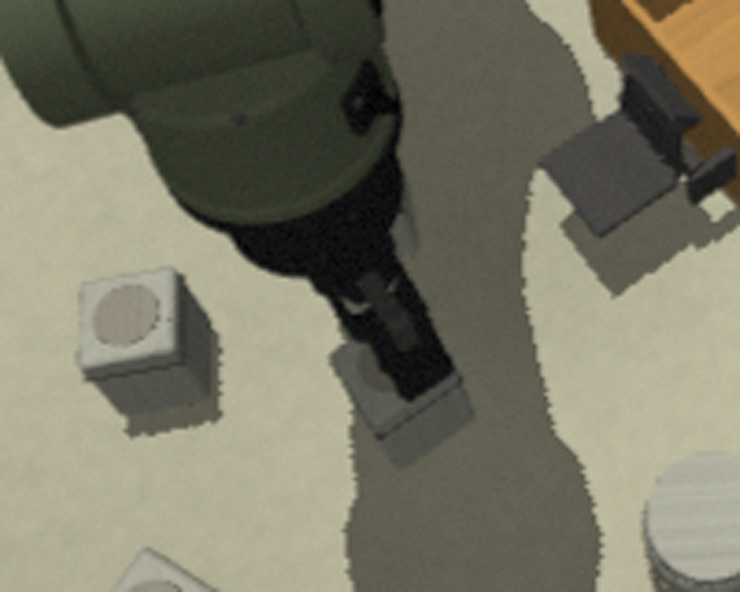

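```bash
python3 - <<'E'
from h import *
c=eyes.camera("scene"); p,Q=cur()
for z in(0,-.02,-.038,-.051,-.06): print(z,[proj(c,p+Q@np.array([sx*.011,y,z])).round(1).tolist() for y in(.057,.043) for sx in(-1,1)])
E
```

```text
0 [[224.3, 371.6], [234.8, 364.2], [220.2, 365.6], [230.7, 358.3]]
-0.02 [[222.3, 367.7], [233.1, 360.2], [218.2, 361.6], [228.9, 354.2]]
-0.038 [[220.5, 364.1], [231.5, 356.5], [216.4, 357.9], [227.3, 350.4]]
-0.051 [[219.2, 361.4], [230.3, 353.7], [215.0, 355.1], [226.0, 347.6]]
-0.06 [[218.2, 359.5], [229.4, 351.8], [214.0, 353.2], [225.2, 345.6]]
```

arm_command(deltas=[0,0.001,0.04,0,0,0,0.085,0,0,0.03,0,0,0,0.085,0,0,0.012,0,0,0,0.085,0,0,0,0,0,0,0.085])

```text
time_s: 14.42
eef_pos: [0.5733, -0.2347, 0.009]
tool_rot: [2.391, 2.036, 0.001]
contact_force: [0.7, -0.7, 0.4]
gripper_width: 0.0849
```

arm_command(deltas=[0,0,0.01,0,0,0,0.085,0,0,0,0,0,0,0.085])

```text
time_s: 14.68
eef_pos: [0.5727, -0.2345, -0.0019]
tool_rot: [2.392, 2.037, 0.0]
contact_force: [0.7, -0.6, -0.0]
gripper_width: 0.085
```

arm_command(deltas=[0,0,0,0,0,0,0.03,0,0,0,0,0,0,0.03,0,0,0,0,0,0,0.03,0,0,0,0,0,0,0.03], force=60)

```text
time_s: 15.18
eef_pos: [0.5729, -0.2347, -0.0016]
tool_rot: [2.392, 2.036, 0.0]
contact_force: [-1.0, 0.3, 6.4]
gripper_width: 0.0493
```

arm_command(deltas=[0,0,-0.03,0,0,0,0.03,0,0,-0.055,0,0,0,0.03,0,0,-0.055,0,0,0,0.03,0,0,-0.06,0,0,0,0.03,0,0,0,0,0,0,0.03])

```text
time_s: 15.8
eef_pos: [0.5745, -0.2355, 0.2026]
tool_rot: [2.388, 2.033, 0.006]
contact_force: [0.3, -0.3, -2.0]
gripper_width: 0.0492
```

```bash
python3 - <<'E'
from h import *
st(); c=eyes.camera("scene"); p,Q=cur()
for d in nets.tip_of(c,"tin0"): print(d["score"],np.round(d["uv"],1))
for z in(-.002,.03,.045): print(z,proj(c,p-[0,0,z]).round(1))
plan([(B(.05,.05,.2),down(BP[2])),(B(.05,.05,.06),down(BP[2]))],w=.03,vmax=.06)
E
```

```text
t 15.8 p [ 0.575 -0.235  0.203] box [ 0.031 -0.332  0.203] F [ 0.3 -0.3 -2. ] w 0.0492 j [ 0.06  0.53  0.36  1.62 -0.21  1.02  0.31]
0.69 [162.6 422.8]
0.64 [154.5 346.1]
0.55 [209.2 309.6]
-0.002 [201.3 318.7]
0.03 [205.2 326.8]
0.045 [207.  330.4]
wp [0.654 0.138 0.2  ] n 7 dist 0.381
0.054,0.003,-0,0,-0,0,0.03,
0.055,0.003,-0.001,0,-0,0,0.03,
0.054,0.003,0,0,-0,0,0.03,
0.055,0.003,-0,0,-0,0,0.03,
0.054,0.003,-0,0,-0,0,0.03,
0.054,0.003,-0.001,0,-0,0,0.03,
0.055,0.003,0,0.001,-0,0,0.03,
wp [0.654 0.138 0.06 ] n 3 dist 0.14
-0,-0,0.047,-0,-0,0,0.03,
-0,-0,0.046,-0,-0,0,0.03,
-0,-0,0.047,-0,-0,0,0.03,
end [0.654 0.139 0.06 ]
```

arm_command(deltas=[0.054,0.003,0,0,0,0,0.03,0.055,0.003,0,0,0,0,0.03,0.054,0.003,0,0,0,0,0.03,0.055,0.003,0,0,0,0,0.03,0.054,0.003,0,0,0,0,0.03,0.054,0.003,0,0,0,0,0.03,0.05,0.003,0,0,0,0,0.03,0,0,0.05,0,0,0,0.03,0,0,0.05,0,0,0,0.03,0,0,0.05,0,0,0,0.03,0,0,0.025,0,0,0,0.03,0,0,0,0,0,0,0.03])

```text
time_s: 17.4
eef_pos: [0.651, 0.1327, 0.0198]
tool_rot: [-2.39, -2.035, 0.008]
contact_force: [0.4, -0.4, -0.6]
gripper_width: 0.0491
```

```bash
python3 - <<'E'
from h import *
st()
E
```

```text
t 17.4 p [0.651 0.133 0.02 ] box [0.048 0.044 0.02 ] F [ 0.4 -0.4 -0.6] w 0.0491 j [-0.45  0.81  0.25  1.61 -0.26  0.76 -0.24]
```

arm_command(deltas=[0,0,0.008,0,0,0,0.03,0,0,0.005,0,0,0,0.03,0,0,0,0,0,0,0.03])

```text
time_s: 17.77
eef_pos: [0.6533, 0.1334, 0.0101]
tool_rot: [-2.392, -2.037, -0.0]
contact_force: [-0.3, 0.5, -1.2]
gripper_width: 0.0494
```

arm_command(deltas=[0,0,0,0,0,0,0.066,0,0,0,0,0,0,0.066,0,0,-0.03,0,0,0,0.066,0,0,-0.05,0,0,0,0.066,-0.01,0,-0.05,0,0,0,0.066,-0.02,0,-0.04,0,0,0,0.085,0,0,0,0,0,0,0.085])

```text
time_s: 18.65
eef_pos: [0.6501, 0.102, 0.1837]
tool_rot: [2.392, 2.032, 0.007]
contact_force: [0.2, 0.6, -0.0]
gripper_width: 0.0847
```

```bash
python3 - <<'E'
from h import *
st(); cs=[eyes.camera("scene"),eyes.camera("top")]
for c in cs: print([(round(d["score"],2),np.round(d["uv"]).tolist(),toB(onz(c,d["uv"],.006)).round(3).tolist()) for d in nets.tip_of(c,"tin0")])
rs=tins(cs,G[:3])
for r in rs: print(r)
p=rs[0][0][0]; psi=p[2]
while psi>.6: psi-=np.pi/2
while psi<-.98: psi+=np.pi/2
print(psi)
plan([(np.array([p[0],p[1],.19]),down(psi)),(np.array([p[0],p[1],.08]),down(psi))],w=.085,vmax=.06)
E
```

```text
t 18.65 p [0.65  0.102 0.184] box [0.052 0.014 0.184] F [ 0.2  0.6 -0. ] w 0.0847 j [-0.45  0.6   0.32  1.54 -0.21  1.03 -0.24]
[(0.71, [368.0, 269.0], [0.049, 0.046, 0.006]), (0.69, [210.0, 309.0], [-0.085, -0.292, 0.006]), (0.68, [155.0, 348.0], [-0.078, -0.425, 0.006]), (0.56, [164.0, 426.0], [0.072, -0.48, 0.006])]
[(0.86, [413.0, 282.0], [-0.088, -0.298, 0.006]), (0.8, [458.0, 286.0], [-0.09, -0.429, 0.006]), (0.74, [478.0, 232.0], [0.077, -0.484, 0.006])]
((array([ 0.46782093, -0.1793502 , -0.54721308]), np.float64(0.07271263003349304)), 2)
((array([ 0.44994133, -0.31221788,  0.91242288]), np.float64(0.10643461346626282)), 2)
((array([ 0.58472483, -0.39257113,  0.23038401]), np.float64(0.11253499984741211)), 2)
-0.5472130772477886
wp [ 0.468 -0.179  0.19 ] n 6 dist 0.336
-0.051,-0.022,-0.002,-0,0,0.065,0.085,
-0.053,-0.019,-0.002,-0,0,0.064,0.085,
-0.054,-0.015,-0.001,-0.001,0,0.065,0.085,
-0.055,-0.012,-0.002,0,0.001,0.065,0.085,
-0.055,-0.008,-0.002,-0,-0,0.064,0.085,
-0.056,-0.005,-0.002,-0,-0,0.065,0.085,
wp [ 0.468 -0.179  0.08 ] n 2 dist 0.11
0,0,0.055,-0,-0,-0,0.085,
0,0,0.055,-0,-0,-0,0.085,
end [ 0.468 -0.179  0.08 ]
```

arm_command(deltas=[-0.051,-0.022,-0.002,0,0,0.065,0.085,-0.053,-0.019,-0.002,0,0,0.064,0.085,-0.054,-0.015,-0.001,0,0,0.065,0.085,-0.055,-0.012,-0.002,0,0,0.065,0.085,-0.055,-0.008,-0.002,0,0,0.064,0.085,-0.056,-0.005,-0.002,0,0,0.065,0.085,0,0,0.05,0,0,0,0.085,0,0,0.05,0,0,0,0.085,0,0,0,0,0,0,0.085])

```text
time_s: 20.08
eef_pos: [0.466, -0.1792, 0.0885]
tool_rot: [-2.736, -1.535, 0.008]
contact_force: [0.9, -0.8, 1.0]
gripper_width: 0.0853
```

```bash
python3 - <<'E'
from h import *
st(); print(R.from_matrix(cur()[1].T@down(-.547)).as_rotvec().round(3), (cur()[1].T@(np.array([.4678,-.1793,-.001])-cur()[0])).round(4))
E
```

```text
t 20.07 p [ 0.466 -0.179  0.089] box [-0.085 -0.293  0.089] F [ 0.9 -0.8  1. ] w 0.0853 j [-0.05  0.52  0.4   2.03 -0.32  0.66  0.01]
[-0.006  0.002 -0.001] [0.0011 0.0021 0.0895]
```

arm_command(deltas=[0.001,0.002,0.04,0,0,0,0.085,0,0,0.03,0,0,0,0.085,0,0,0.019,0,0,0,0.085,0,0,0,0,0,0,0.085,0,0,0,0,0,0,0.03,0,0,0,0,0,0,0.03,0,0,0,0,0,0,0.03,0,0,0,0,0,0,0.03])

```text
time_s: 21.08
eef_pos: [0.471, -0.1799, 0.0033]
tool_rot: [2.739, 1.537, 0.002]
contact_force: [-2.9, 2.0, 18.2]
gripper_width: 0.0494
```

arm_command(deltas=[0,0,-0.03,0,0,0,0.03,0,0,-0.055,0,0,0,0.03,0,0,-0.055,0,0,0,0.03,0,0,-0.06,0,0,0,0.03,0,0,0,0,0,0,0.03])

```text
time_s: 21.7
eef_pos: [0.4722, -0.1805, 0.2062]
tool_rot: [2.736, 1.535, 0.009]
contact_force: [-0.3, 0.4, -1.8]
gripper_width: 0.0488
```

```bash
python3 - <<'E'
from h import *
st()
plan([(B(-.045,.047,.2),down(BP[2])),(B(-.045,.047,.02),down(BP[2]))],w=.03,vmax=.055)
E
```

```text
t 21.7 p [ 0.472 -0.181  0.206] box [-0.079 -0.294  0.206] F [-0.3  0.4 -1.8] w 0.0488 j [-0.15  0.35  0.51  1.92 -0.22  0.92 -0.08]
wp [0.56  0.151 0.2  ] n 7 dist 0.342
0.047,-0.014,0.001,0.001,-0,-0.055,0.03,
0.047,-0.011,0.001,0.001,-0.001,-0.056,0.03,
0.049,-0.009,0.001,0.001,0,-0.055,0.03,
0.048,-0.006,0.001,0.001,-0,-0.056,0.03,
0.049,-0.003,0.001,0.001,-0,-0.055,0.03,
0.049,-0.001,0.001,0.001,-0.001,-0.056,0.03,
0.049,0.002,0.001,0.001,0,-0.055,0.03,
wp [0.56  0.151 0.02 ] n 4 dist 0.18
-0,-0,0.045,-0,0,-0,0.03,
-0,-0,0.045,-0,0,-0,0.03,
-0,-0,0.045,-0,0,-0,0.03,
-0,-0,0.045,-0,0,-0,0.03,
end [0.56  0.151 0.02 ]
```

```bash
python3 - <<'E'
from h import *
c=eyes.camera("scene"); p,Q=cur(); u=proj(c,p).astype(int); print(u)
im=c["img"].copy()
print([proj(c,p+Q@np.array([0,0,z])).round(1).tolist() for z in(0,-.038,-.074)])
a=im[max(0,u[1]-90):u[1]+60,max(0,u[0]-100):u[0]+100]; print(max(0,u[0]-100),max(0,u[1]-90))
cv2.imwrite("pics/held.png",cv2.resize(a[:,:,::-1],None,fx=4,fy=4,interpolation=cv2.INTER_CUBIC))
E
```

```text
[189 262]
[[189.3, 262.0], [184.1, 250.2], [178.8, 238.1]]
89 172
```

View pics/held.png

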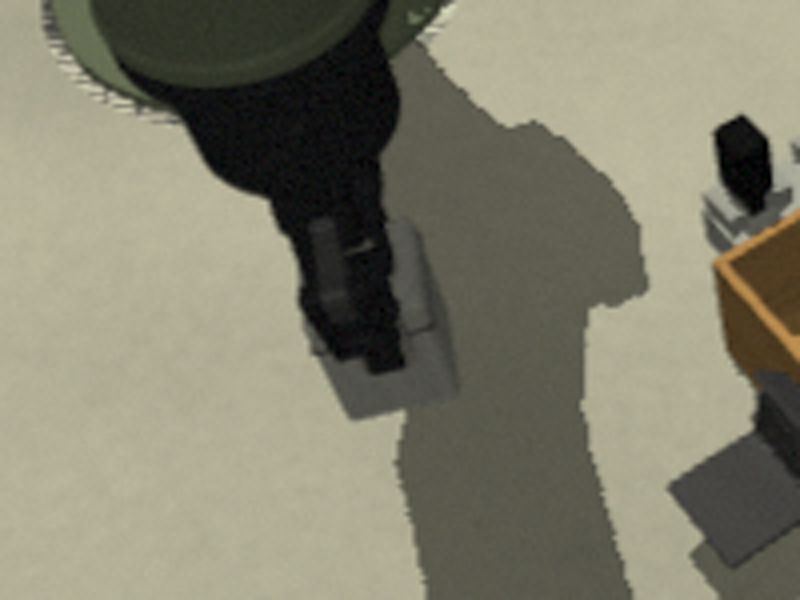

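arm_command(deltas=[0.047,-0.014,0.001,0,0,-0.055,0.03,0.047,-0.011,0.001,0,0,-0.056,0.03,0.049,-0.009,0.001,0,0,-0.055,0.03,0.048,-0.006,0.001,0,0,-0.056,0.03,0.049,-0.003,0.001,0,0,-0.055,0.03,0.049,-0.001,0.001,0,0,-0.056,0.03,0.049,0.002,0.001,0,0,-0.055,0.03,0,0,0.05,0,0,0,0.03,0,0,0.05,0,0,0,0.03,0,0,0.05,0,0,0,0.03,0,0,0.02,0,0,0,0.03,0,0,0,0,0,0,0.03])

```text
time_s: 23.25
eef_pos: [0.556, 0.1506, 0.0227]
tool_rot: [-2.391, -2.036, 0.007]
contact_force: [0.5, -0.0, -0.9]
gripper_width: 0.0492
```

```bash
python3 - <<'E'
from h import *
st()
E
```

```text
t 23.25 p [0.556 0.151 0.023] box [-0.049  0.046  0.023] F [ 0.5 -0.  -0.9] w 0.0492 j [-0.53  0.7   0.24  1.86 -0.27  0.62 -0.29]
```

arm_command(deltas=[0,0.002,0.007,0,0,0,0.03,0,0,0.005,0,0,0,0.03,0,0,0,0,0,0,0.03])

```text
time_s: 23.62
eef_pos: [0.5597, 0.1511, 0.013]
tool_rot: [-2.392, -2.037, -0.0]
contact_force: [0.3, -0.1, -0.9]
gripper_width: 0.0492
```

arm_command(deltas=[0,0,0,0,0,0,0.066,0,0,0,0,0,0,0.066,0,0,-0.03,0,0,0,0.066,0,0,-0.05,0,0,0,0.066,-0.01,0,-0.05,0,0,0,0.066,-0.02,0,-0.05,0,0,0,0.085,0,0,0,0,0,0,0.085])

```text
time_s: 24.5
eef_pos: [0.5567, 0.1202, 0.1969]
tool_rot: [2.392, 2.033, 0.009]
contact_force: [0.4, -0.5, -0.1]
gripper_width: 0.0849
```

```bash
cat >> h.py <<'E'
def nxt(i,n,zt=.19):
    cs=[eyes.camera("scene"),eyes.camera("top")]
    for c in cs: print([(round(d["score"],2),np.round(d["uv"]).tolist(),toB(onz(c,d["uv"],.006)).round(3).tolist()) for d in nets.tip_of(c,"tin0")])
    rs=tins(cs,[G[k] for k in n])
    for r in rs: print(r)
    p=rs[0][0][0]; psi=p[2]
    while psi>.6: psi-=np.pi/2
    while psi<-.98: psi+=np.pi/2
    print(psi)
    plan([(np.array([p[0],p[1],zt]),down(psi)),(np.array([p[0],p[1],.09]),down(psi))],w=.085,vmax=.058)
E
python3 - <<'E'
from h import *
st(); nxt(1,[1,2])
E
```

```text
t 24.5 p [0.557 0.12  0.197] box [-0.043  0.017  0.197] F [ 0.4 -0.5 -0.1] w 0.0849 j [-0.56  0.45  0.34  1.77 -0.18  0.95 -0.31]
[(0.73, [371.0, 269.0], [0.054, 0.051, 0.006]), (0.66, [342.0, 244.0], [-0.042, 0.043, 0.006]), (0.64, [157.0, 347.0], [-0.077, -0.421, 0.006]), (0.37, [379.0, 219.0], [-0.043, 0.164, 0.006])]
[(0.69, [480.0, 232.0], [0.08, -0.488, 0.006]), (0.56, [456.0, 281.0], [-0.074, -0.423, 0.006]), (0.51, [281.0, 284.0], [-0.123, 0.082, 0.006])]
((array([ 0.45016245, -0.31212309,  0.98118748]), np.float64(0.09964534640312195)), 2)
((array([ 0.58625446, -0.39236248,  0.23065559]), np.float64(0.11913549900054932)), 2)
-0.5896088481612243
wp [ 0.45  -0.312  0.19 ] n 8 dist 0.446
-0.056,-0.004,0,-0,0,0.054,0.085,
-0.055,-0.002,0.001,-0,0,0.054,0.085,
-0.056,0.002,-0,-0,0,0.053,0.085,
-0.056,0.005,0,-0.001,0.001,0.054,0.085,
-0.055,0.008,0,0,-0,0.054,0.085,
-0.055,0.01,0.001,0,-0,0.054,0.085,
-0.054,0.014,-0,-0,-0,0.053,0.085,
-0.053,0.016,0,-0,0,0.054,0.085,
wp [ 0.45  -0.312  0.09 ] n 2 dist 0.1
0,0,0.05,-0,0,0,0.085,
0,0,0.05,-0,0,0,0.085,
end [ 0.45  -0.312  0.09 ]
```

arm_command(deltas=[-0.056,-0.004,0,0,0,0.054,0.085,-0.055,-0.002,0.001,0,0,0.054,0.085,-0.056,0.002,0,0,0,0.053,0.085,-0.056,0.005,0,0,0,0.054,0.085,-0.055,0.008,0,0,0,0.054,0.085,-0.055,0.01,0.001,0,0,0.054,0.085,-0.054,0.014,0,0,0,0.053,0.085,-0.053,0.016,0,0,0,0.054,0.085,0,0,0.05,0,0,0,0.085,0,0,0.05,0,0,0,0.085,0,0,0,0,0,0,0.085])

```text
time_s: 26.18
eef_pos: [0.4481, -0.311, 0.0881]
tool_rot: [-2.767, -1.477, 0.006]
contact_force: [0.6, 0.5, 1.0]
gripper_width: 0.0847
```

```bash
python3 - <<'E'
from h import *
st(); print(R.from_matrix(cur()[1].T@down(-.59)).as_rotvec().round(3), (cur()[1].T@(np.array([.4502,-.3121,.001])-cur()[0])).round(4))
E
```

```text
t 26.18 p [ 0.448 -0.311  0.088] box [-0.081 -0.426  0.088] F [0.6 0.5 1. ] w 0.0847 j [ 0.18  0.59  0.44  1.92 -0.37  0.72  0.25]
[-0.006  0.001 -0.   ] [0.0003 0.0029 0.0871]
```

arm_command(deltas=[0,0.003,0.04,0,0,0,0.085,0,0,0.03,0,0,0,0.085,0,0,0.017,0,0,0,0.085,0,0,0,0,0,0,0.085,0,0,0,0,0,0,0.03,0,0,0,0,0,0,0.03,0,0,0,0,0,0,0.03,0,0,0,0,0,0,0.03])

```text
time_s: 27.18
eef_pos: [0.4531, -0.314, 0.0052]
tool_rot: [2.771, 1.479, 0.002]
contact_force: [-2.8, 1.6, 15.1]
gripper_width: 0.049
```

arm_command(deltas=[0,0,-0.03,0,0,0,0.03,0,0,-0.055,0,0,0,0.03,0,0,-0.055,0,0,0,0.03,0,0,-0.06,0,0,0,0.03,0,0,0,0,0,0,0.03])

```text
time_s: 27.8
eef_pos: [0.4542, -0.315, 0.2085]
tool_rot: [2.767, 1.477, 0.007]
contact_force: [-0.3, 0.2, -2.1]
gripper_width: 0.0494
```

```bash
python3 - <<'E'
from h import *
st()
plan([(B(-.045,-.05,.2),down(BP[2])),(B(-.045,-.05,.02),down(BP[2]))],w=.03,vmax=.055)
E
```

```text
t 27.8 p [ 0.454 -0.315  0.209] box [-0.075 -0.429  0.209] F [-0.3  0.2 -2.1] w 0.0494 j [ 0.1   0.44  0.55  1.8  -0.27  0.97  0.17]
wp [0.544 0.055 0.2  ] n 7 dist 0.381
0.051,-0.019,0.001,0.001,0,-0.061,0.03,
0.052,-0.015,0.001,0.001,0,-0.062,0.03,
0.053,-0.013,0.002,0.001,0,-0.061,0.03,
0.054,-0.009,0.001,0.001,0,-0.062,0.03,
0.054,-0.006,0.001,0.001,0,-0.061,0.03,
0.054,-0.002,0.001,0.001,0,-0.062,0.03,
0.054,0.001,0.001,0.001,0,-0.061,0.03,
wp [0.544 0.055 0.02 ] n 4 dist 0.18
0,-0,0.045,0,0,-0,0.03,
0,-0,0.045,0,0,-0,0.03,
0,-0,0.045,0,0,-0,0.03,
0,-0,0.045,0,0,-0,0.03,
end [0.544 0.054 0.02 ]
```

arm_command(deltas=[0.051,-0.019,0.001,0,0,-0.061,0.03,0.052,-0.015,0.001,0,0,-0.062,0.03,0.053,-0.013,0.002,0,0,-0.061,0.03,0.054,-0.009,0.001,0,0,-0.062,0.03,0.054,-0.006,0.001,0,0,-0.061,0.03,0.054,-0.002,0.001,0,0,-0.062,0.03,0.054,0.004,0.001,0,0,-0.061,0.03,0,0,0.05,0,0,0,0.03,0,0,0.05,0,0,0,0.03,0,0,0.05,0,0,0,0.03,0,0,0.02,0,0,0,0.03,0,0,0,0,0,0,0.03])

```text
time_s: 29.3
eef_pos: [0.5441, 0.0547, 0.0246]
tool_rot: [-2.391, -2.036, 0.004]
contact_force: [-0.1, 0.2, -0.9]
gripper_width: 0.0491
```

```bash
python3 - <<'E'
from h import *
st(); c=eyes.camera("scene"); print([(round(d["score"],2),toB(onz(c,d["uv"],.02)).round(3).tolist()) for d in nets.tip_of(c,"tin0")])
E
```

```text
t 29.3 p [0.544 0.055 0.025] box [-0.045 -0.05   0.025] F [-0.1  0.2 -0.9] w 0.0491 j [-0.4   0.67  0.26  1.94 -0.3   0.58 -0.1 ]
[(0.85, [-0.052, -0.046, 0.02]), (0.71, [-0.033, 0.039, 0.02]), (0.7, [0.058, 0.039, 0.02]), (0.69, [0.069, -0.478, 0.02])]
```

arm_command(deltas=[0,0,0.007,0,0,0,0.03,0,0,0.005,0,0,0,0.03,0,0,0,0,0,0,0.03])

```text
time_s: 29.78
eef_pos: [0.5452, 0.055, 0.0138]
tool_rot: [-2.392, -2.037, 0.0]
contact_force: [0.3, -0.4, -1.4]
gripper_width: 0.0492
```

arm_command(deltas=[0,0,0,0,0,0,0.066,0,0,0,0,0,0,0.066,0,0,-0.03,0,0,0,0.066,0,0,-0.05,0,0,0,0.066,0,0,-0.05,0,0,0,0.066,0,0,-0.05,0,0,0,0.085,0,0,0,0,0,0,0.085])

```text
time_s: 30.65
eef_pos: [0.5471, 0.0552, 0.1976]
tool_rot: [2.39, 2.035, 0.009]
contact_force: [0.2, 0.3, -1.2]
gripper_width: 0.0849
```

```bash
python3 - <<'E'
from h import *
st(); nxt(2,[2])
E
```

```text
t 30.65 p [0.547 0.055 0.198] box [-0.042 -0.049  0.198] F [ 0.2  0.3 -1.2] w 0.0849 j [-0.49  0.42  0.38  1.82 -0.19  0.93 -0.19]
[(0.72, [369.0, 272.0], [0.058, 0.042, 0.006]), (0.61, [309.0, 262.0], [-0.048, -0.051, 0.006]), (0.57, [163.0, 426.0], [0.069, -0.482, 0.006]), (0.36, [276.0, 221.0], [-0.194, -0.043, 0.006])]
[(0.74, [480.0, 234.0], [0.073, -0.488, 0.006]), (0.6, [295.0, 258.0], [-0.045, 0.05, 0.006]), (0.5, [301.0, 230.0], [0.042, 0.039, 0.006])]
((array([ 0.58435448, -0.39270199,  0.25009838]), np.float64(0.07665809988975525)), 2)
0.2500983757727646
wp [ 0.584 -0.393  0.19 ] n 8 dist 0.449
-0.054,0.014,0,-0,0,-0.051,0.085,
-0.056,0.011,0.001,-0,0,-0.052,0.085,
-0.055,0.008,0,-0.001,0,-0.051,0.085,
-0.056,0.005,0.001,0,0,-0.051,0.085,
-0.056,0.003,0,-0,0,-0.051,0.085,
-0.056,-0.001,0,-0,0,-0.052,0.085,
-0.056,-0.003,0.001,-0,0,-0.051,0.085,
-0.056,-0.006,0,-0.001,0,-0.051,0.085,
wp [ 0.584 -0.393  0.09 ] n 2 dist 0.1
-0,-0,0.05,0,0,-0,0.085,
-0,-0,0.05,0,0,-0,0.085,
end [ 0.585 -0.392  0.09 ]
```

arm_command(deltas=[-0.054,0.014,0,0,0,-0.051,0.085,-0.056,0.011,0.001,0,0,-0.052,0.085,-0.055,0.008,0,0,0,-0.051,0.085,-0.056,0.005,0.001,0,0,-0.051,0.085,-0.056,0.003,0,0,0,-0.051,0.085,-0.056,-0.001,0,0,0,-0.052,0.085,-0.056,-0.003,0.001,0,0,-0.051,0.085,-0.056,-0.006,0,0,0,-0.051,0.085,0,0,0.05,0,0,0,0.085,0,0,0.05,0,0,0,0.085,0,0,0,0,0,0,0.085])

```text
time_s: 32.33
eef_pos: [0.5829, -0.3909, 0.0868]
tool_rot: [-1.923, -2.475, 0.002]
contact_force: [0.2, 0.4, 1.4]
gripper_width: 0.0851
```

```bash
python3 - <<'E'
from h import *
st(); print(R.from_matrix(cur()[1].T@down(.25)).as_rotvec().round(3), (cur()[1].T@(np.array([.5844,-.3927,.001])-cur()[0])).round(4))
E
```

```text
t 32.33 p [ 0.583 -0.391  0.087] box [ 0.064 -0.484  0.087] F [0.2 0.4 1.4] w 0.0851 j [ 0.34  0.78  0.28  1.46 -0.24  0.94  0.94]
[-0.005 -0.005 -0.   ] [-0.0025  0.0014  0.0858]
```

arm_command(deltas=[-0.002,0.002,0.04,0,0,0,0.085,0,0,0.03,0,0,0,0.085,0,0,0.016,0,0,0,0.085,0,0,0,0,0,0,0.085,0,0,0,0,0,0,0.03,0,0,0,0,0,0,0.03,0,0,0,0,0,0,0.03,0,0,0,0,0,0,0.03])

```text
time_s: 33.33
eef_pos: [0.5883, -0.3944, 0.0065]
tool_rot: [1.926, 2.479, 0.0]
contact_force: [-1.8, -0.7, 8.7]
gripper_width: 0.0493
```

arm_command(deltas=[0,0,-0.03,0,0,0,0.03,0,0,-0.055,0,0,0,0.03,0,0,-0.055,0,0,0,0.03,0,0,-0.06,0,0,0,0.03,0,0,0,0,0,0,0.03])

```text
time_s: 33.95
eef_pos: [0.5894, -0.3953, 0.2107]
tool_rot: [1.922, 2.474, 0.002]
contact_force: [-0.3, -0.0, -1.9]
gripper_width: 0.0495
```

```bash
python3 - <<'E'
from h import *
st()
plan([(B(.055,-.055,.2),down(BP[2])),(B(.055,-.055,.02),down(BP[2]))],w=.03,vmax=.055)
E
```

```text
t 33.95 p [ 0.589 -0.395  0.211] box [ 0.071 -0.487  0.211] F [-0.3 -0.  -1.9] w 0.0495 j [ 0.33  0.67  0.31  1.35 -0.21  1.15  0.91]
wp [0.642 0.034 0.2  ] n 8 dist 0.433
0.05,0.02,0.001,0.001,0.001,0.051,0.03,
0.052,0.017,0.001,0.001,0,0.051,0.03,
0.052,0.014,0.002,0.001,0.001,0.052,0.03,
0.053,0.012,0.001,0,0,0.051,0.03,
0.053,0.009,0.001,0.001,0.001,0.051,0.03,
0.053,0.006,0.001,0.001,0,0.051,0.03,
0.054,0.004,0.002,0.001,0.001,0.052,0.03,
0.054,0,0.001,0.001,0.001,0.051,0.03,
wp [0.642 0.034 0.02 ] n 4 dist 0.18
0,0,0.045,-0,-0,-0,0.03,
0,0,0.045,-0,-0,-0,0.03,
0,0,0.045,-0,-0,-0,0.03,
0,0,0.045,-0,-0,-0,0.03,
end [0.642 0.034 0.02 ]
```

arm_command(deltas=[0.05,0.02,0.001,0,0,0.051,0.03,0.052,0.017,0.001,0,0,0.051,0.03,0.052,0.014,0.002,0,0,0.052,0.03,0.053,0.012,0.001,0,0,0.051,0.03,0.053,0.009,0.001,0,0,0.051,0.03,0.053,0.006,0.001,0,0,0.051,0.03,0.054,0.004,0.002,0,0,0.052,0.03,0.054,0,0.001,0,0,0.051,0.03,0,0,0.05,0,0,0,0.03,0,0,0.05,0,0,0,0.03,0,0,0.05,0,0,0,0.03,0,0,0.015,0,0,0,0.03])

```text
time_s: 35.45
eef_pos: [0.638, 0.0349, 0.0271]
tool_rot: [-2.39, -2.035, 0.006]
contact_force: [0.0, -0.3, -1.5]
gripper_width: 0.0492
```

```bash
python3 - <<'E'
from h import *
st(); c=eyes.camera("scene"); print([(round(d["score"],2),toB(onz(c,d["uv"],.02)).round(3).tolist()) for d in nets.tip_of(c,"tin0")],nets.tip_of(c,"lid_tip"))
E
```

```text
t 35.45 p [0.638 0.035 0.027] box [ 0.051 -0.055  0.027] F [ 0.  -0.3 -1.5] w 0.0492 j [-0.35  0.78  0.31  1.69 -0.33  0.73 -0.03]
[(0.95, [0.055, -0.052, 0.02]), (0.94, [-0.03, -0.057, 0.02]), (0.58, [0.059, 0.035, 0.02])] [{'uv': [404.5, 129.5], 'score': 0.84}]
```

arm_command(deltas=[0,0.003,0.007,0,0,0,0.03,0,0,0.005,0,0,0,0.03,0,0,0,0,0,0,0.03])

```text
time_s: 35.98
eef_pos: [0.6429, 0.0346, 0.018]
tool_rot: [-2.392, -2.037, -0.0]
contact_force: [0.8, -0.0, -1.1]
gripper_width: 0.0489
```

arm_command(deltas=[0,0,0,0,0,0,0.066,0,0,0,0,0,0,0.066,0,0,-0.03,0,0,0,0.066,0,0,-0.05,0,0,0,0.066,0,0,-0.05,0,0,0,0.066,-0.05,0,-0.03,0,0,0,0.0,-0.055,0,0,0,0,0,0,-0.055,0,0,0,0,0,0,-0.05,0,0,0,0,0,0,0,0,0,0,0,0,0])

```text
time_s: 37.22
eef_pos: [0.6082, -0.1775, 0.1785]
tool_rot: [2.397, 2.029, -0.002]
contact_force: [0.2, 0.3, -0.5]
gripper_width: -0.0002
```

```bash
python3 - <<'E'
from h import *
st(); c=eyes.camera("scene"); t=eyes.camera("top")
for q in(c,t): print([(round(d["score"],2),toB(onz(q,d["uv"],.006)).round(3).tolist()) for d in nets.tip_of(q,"tin0")],nets.tip_of(q,"lid_tip"))
a=c["img"][90:330,200:520]; cv2.imwrite("pics/in.png",cv2.resize(a[:,:,::-1],None,fx=2.5,fy=2.5,interpolation=cv2.INTER_CUBIC))
E
```

```text
t 37.23 p [ 0.608 -0.178  0.178] box [ 0.055 -0.269  0.178] F [ 0.2  0.3 -0.5] w -0.0002 j [-0.07  0.59  0.4   1.61 -0.26  1.    0.24]
[(0.89, [-0.015, 0.024, 0.006]), (0.79, [0.059, -0.05, 0.006]), (0.74, [-0.043, -0.055, 0.006]), (0.67, [0.05, 0.053, 0.006])] [{'uv': [405.5, 125.1], 'score': 0.69}]
[(0.93, [-0.026, 0.026, 0.006]), (0.9, [-0.052, -0.056, 0.006]), (0.87, [0.058, 0.044, 0.006]), (0.81, [0.067, -0.056, 0.006])] [{'uv': [398.8, 189.0], 'score': 0.67}]
```

View pics/in.png

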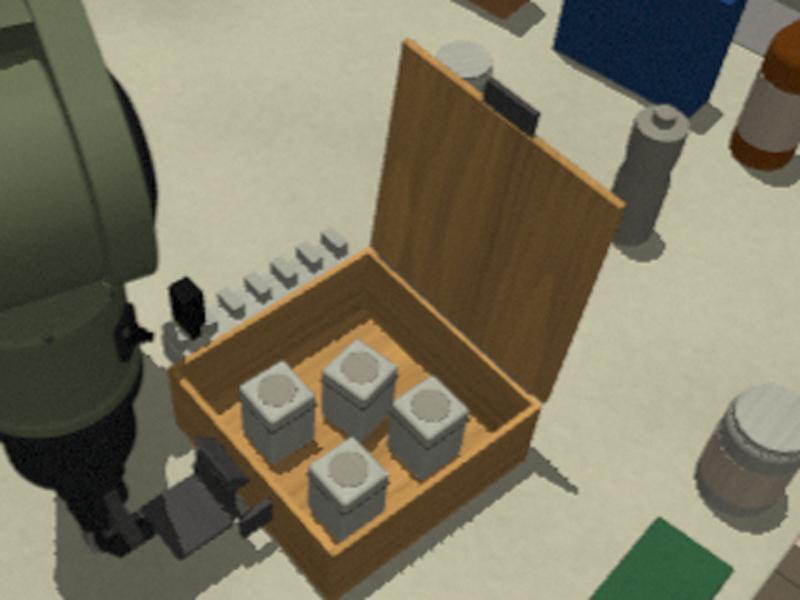

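```bash
cat >> h.py <<'E'
def closepose(th,rho=.222):
    y=.115-rho*np.cos(th)+.008*np.sin(th)+.011; z=.09+rho*np.sin(th)+.008*np.cos(th)
    return B(0,y-.006,z-OFF),down(BP[2])
E
python3 - <<'E'
from h import *
D=down(BP[2])
plan([(B(0.02,-.2,.37),D),(B(0,.22,.37),D),(B(0,.22,.27),D)],w=0,vmax=.06)
print('----');plan([(B(0,.185,.27),D)]+[closepose(t) for t in np.arange(1.6,.45,-.1)],start=(B(0,.22,.27),D),w=0)
print('----');plan([closepose(t) for t in np.arange(.4,-.01,-.1)],start=closepose(.5),w=0)
E
```

```text
wp [ 0.584 -0.104  0.37 ] n 4 dist 0.205
0.016,-0.009,-0.048,-0,-0,0,0,
0.015,-0.009,-0.048,-0,-0,0.001,0,
0.016,-0.009,-0.048,-0,-0,0,0,
0.016,-0.009,-0.048,-0,-0,0.001,0,
wp [0.632 0.314 0.37 ] n 7 dist 0.42
0.06,-0.003,0,-0,-0,-0,0,
0.06,-0.003,0,-0,-0,-0,0,
0.06,-0.003,0,-0,-0,-0,0,
0.06,-0.002,0,-0,-0,-0,0,
0.06,-0.003,0,-0,-0,-0,0,
0.06,-0.003,0,-0,-0,-0,0,
0.06,-0.003,0,-0,-0,-0,0,
wp [0.632 0.314 0.27 ] n 2 dist 0.1
-0,0,0.05,-0,-0,-0,0,
-0,0,0.05,-0,-0,-0,0,
end [0.631 0.314 0.27 ]
----
wp [0.626 0.28  0.27 ] n 1 dist 0.035
-0.035,-0,0,0,0,0,0,
wp [0.618 0.23  0.274] n 1 dist 0.051
-0.051,-0,-0.004,0,0,0,0,
wp [0.614 0.208 0.274] n 1 dist 0.022
-0.022,0,-0,0,0,0,0,
wp [0.611 0.186 0.272] n 1 dist 0.022
-0.022,-0,0.002,0,0,0,0,
wp [0.607 0.164 0.268] n 1 dist 0.022
-0.022,-0,0.004,0,0,0,0,
wp [0.604 0.143 0.262] n 1 dist 0.022
-0.021,0,0.006,0,0,0,0,
wp [0.601 0.123 0.253] n 1 dist 0.022
-0.021,0,0.009,0,0,0,0,
wp [0.598 0.104 0.243] n 1 dist 0.022
-0.019,0,0.01,0,0,0,0,
wp [0.595 0.085 0.231] n 1 dist 0.022
-0.019,0,0.012,0,0,0,0,
wp [0.592 0.068 0.217] n 1 dist 0.022
-0.017,0,0.014,0,0,0,0,
wp [0.589 0.053 0.201] n 1 dist 0.022
-0.016,0,0.016,0,0,0,0,
wp [0.587 0.039 0.184] n 1 dist 0.022
-0.014,0,0.017,0,0,0,0,
wp [0.585 0.027 0.165] n 1 dist 0.022
-0.012,0,0.019,0,0,0,0,
end [0.585 0.027 0.165]
----
wp [0.584 0.017 0.146] n 1 dist 0.022
-0.01,0,0.02,0,0,0,0,
wp [0.582 0.008 0.125] n 1 dist 0.022
-0.009,0,0.02,0,0,0,0,
wp [0.581 0.002 0.104] n 1 dist 0.022
-0.006,0,0.022,0,0,0,0,
wp [ 0.581 -0.002  0.082] n 1 dist 0.022
-0.004,0,0.021,0,0,0,0,
wp [ 0.58  -0.004  0.06 ] n 1 dist 0.023
-0.002,0,0.022,0,0,0,0,
end [ 0.58  -0.004  0.06 ]
```

arm_command(deltas=[0.016,-0.009,-0.048,0,0,0,0,0.016,-0.009,-0.048,0,0,0,0,0.016,-0.009,-0.048,0,0,0,0,0.016,-0.009,-0.048,0,0,0,0,0,0,0,0,0,0,0])

```text
time_s: 38.15
eef_pos: [0.5853, -0.102, 0.3734]
tool_rot: [2.386, 2.038, 0.007]
contact_force: [-0.8, -0.8, -1.1]
gripper_width: -0.0002
```

arm_command(deltas=[0.06,-0.003,0,0,0,0,0,0.06,-0.003,0,0,0,0,0,0.06,-0.003,0,0,0,0,0,0.06,-0.003,0,0,0,0,0,0.06,-0.003,0,0,0,0,0,0.06,-0.003,0,0,0,0,0,0.06,-0.002,0,0,0,0,0,0,0,0,0,0,0,0])

```text
time_s: 39.15
eef_pos: [0.6298, 0.3198, 0.367]
tool_rot: [-2.383, -2.044, 0.004]
contact_force: [0.2, -0.9, -0.3]
gripper_width: -0.0
```

```bash
python3 - <<'E'
from h import *
st(); print((cur()[1].T@(B(0,.22,.27)-cur()[0])).round(3)); c=eyes.camera("scene"); print(nets.tip_of(c,"lid_tip"))
E
```

```text
t 39.15 p [0.63  0.32  0.367] box [-0.003  0.225  0.367] F [ 0.2 -0.9 -0.3] w -0.0 j [-0.73  0.59  0.35  1.1  -0.19  1.49 -0.58]
[-0.005  0.003  0.097]
[{'uv': [377.3, 216.5], 'score': 0.72}, {'uv': [407.0, 130.3], 'score': 0.67}, {'uv': [303.5, 406.9], 'score': 0.33}]
```

Lid undisturbed. Lower behind it and push it closed as far as about 0.9 rad.

arm_command(deltas=[-0.005,0.003,0.05,0,0,0,0,0,0,0.047,0,0,0,0,-0.035,0,0,0,0,0,0,-0.03,0,-0.002,0,0,0,0,-0.021,0,-0.002,0,0,0,0,-0.022,0,0,0,0,0,0,-0.022,0,0.002,0,0,0,0,-0.022,0,0.004,0,0,0,0,-0.021,0,0.006,0,0,0,0,-0.021,0,0.009,0,0,0,0,-0.019,0,0.01,0,0,0,0,0,0,0,0,0,0,0])

```text
time_s: 40.75
eef_pos: [0.5991, 0.0964, 0.2451]
tool_rot: [-2.394, -2.034, 0.002]
contact_force: [0.9, 0.2, 0.8]
gripper_width: 0.0001
```

```bash
cat >> h.py <<'E'
def lidang(c,uv):
    ths=np.linspace(0,1.65,166); d=[np.linalg.norm(proj(c,B(0,.115-.249*np.cos(t),.09+.249*np.sin(t)))-uv) for t in ths]; return ths[np.argmin(d)].round(2),round(min(d),1)
def lid():
    for n in("scene","top"):
        c=eyes.camera(n); print(n,[(round(d["score"],2),lidang(c,d["uv"])) for d in nets.tip_of(c,"lid_tip")])
E
python3 - <<'E'
from h import *
st(); lid()
E
```

```text
t 40.75 p [0.599 0.096 0.245] box [ 0.003 -0.     0.245] F [0.9 0.2 0.8] w 0.0001 j [-0.5   0.47  0.36  1.6  -0.18  1.1  -0.26]
scene [(0.79, (np.float64(0.98), np.float64(0.1))), (0.49, (np.float64(0.34), np.float64(49.6)))]
top []
```

arm_command(deltas=[-0.012,-0.002,0.012,0,0,0,0,-0.017,0,0.014,0,0,0,0,-0.016,0,0.016,0,0,0,0,-0.014,0,0.017,0,0,0,0,-0.012,0,0.019,0,0,0,0,-0.01,0,0.02,0,0,0,0,-0.009,0,0.02,0,0,0,0,-0.006,0,0.022,0,0,0,0,-0.004,0,0.018,0,0,0,0,0,0,0,0,0,0,0])

```text
time_s: 42.2
eef_pos: [0.5806, -0.001, 0.0866]
tool_rot: [-2.392, -2.035, 0.003]
contact_force: [0.4, -0.1, -0.2]
gripper_width: 0.0002
```

```bash
python3 - <<'E'
from h import *
st(); lid()
E
```

```text
t 42.2 p [ 0.581 -0.001  0.087] box [-0.    -0.099  0.087] F [ 0.4 -0.1 -0.2] w 0.0002 j [-0.31  0.61  0.3   1.82 -0.26  0.75 -0.03]
scene []
top []
```

arm_command(deltas=[0,0,0.01,0,0,0,0,0,0,0.008,0,0,0,0,0,0,0.005,0,0,0,0,0,0,0,0,0,0,0])

```text
time_s: 42.9
eef_pos: [0.5812, 0.0, 0.0643]
tool_rot: [-2.391, -2.036, 0.001]
contact_force: [0.1, 0.2, -0.4]
gripper_width: 0.0002
```

arm_command(deltas=[0,0,0.004,0,0,0,0,0,0,0,0,0,0,0])

```text
time_s: 43.15
eef_pos: [0.5815, 0.0, 0.0607]
tool_rot: [-2.392, -2.037, 0.0]
contact_force: [-0.8, 1.0, 1.4]
gripper_width: -0.0004
```

arm_command(deltas=[0,0,0.003,0,0,0,0,0,0,0,0,0,0,0])

```text
time_s: 43.4
eef_pos: [0.5816, -0.0, 0.0579]
tool_rot: [-2.392, -2.037, -0.0]
contact_force: [-0.9, 0.5, 3.8]
gripper_width: 0.0002
```

```bash
python3 - <<'E'
from h import *
st(); lid()
E
```

```text
t 43.4 p [ 0.582 -0.     0.058] box [ 0.001 -0.098  0.058] F [-0.9  0.5  3.8] w 0.0002 j [-0.3   0.65  0.28  1.84 -0.27  0.69 -0.02]
scene [(0.62, (np.float64(0.01), np.float64(2.0)))]
top []
```

arm_command(deltas=[0,0,0.003,0,0,0,0,0,0,0,0,0,0,0])

```text
time_s: 43.85
eef_pos: [0.5817, -0.0001, 0.0549]
tool_rot: [-2.392, -2.037, -0.0]
contact_force: [-2.0, 0.8, 7.0]
gripper_width: -0.0001
```

arm_command(deltas=[0,0,0.003,0,0,0,0,0,0,0,0,0,0,0])

```text
time_s: 44.1
eef_pos: [0.5817, -0.0001, 0.0521]
tool_rot: [2.392, 2.037, 0.0]
contact_force: [-2.0, 1.1, 8.6]
gripper_width: -0.0
```

arm_command(deltas=[0,0,0.002,0,0,0,0,0,0,0,0,0,0,0])

```text
time_s: 44.35
eef_pos: [0.5818, -0.0001, 0.0505]
tool_rot: [2.392, 2.037, 0.001]
contact_force: [-3.3, 0.8, 13.8]
gripper_width: 0.0003
```

```bash
python3 - <<'E'
from h import *
st(); lid()
E
```

```text
t 44.35 p [ 0.582 -0.     0.05 ] box [ 0.001 -0.098  0.05 ] F [-3.3  0.8 13.8] w 0.0003 j [-0.3   0.67  0.28  1.84 -0.28  0.67 -0.02]
scene [(0.58, (np.float64(0.0), np.float64(5.9)))]
top []
```

arm_command(deltas=[0,0,-0.01,0,0,0,0,0,0,-0.03,0,0,0,0,0,0,-0.05,0,0,0,0,-0.05,0,-0.05,0,0,0,0,-0.05,0,-0.02,0,0,0,0,-0.05,0,0,0,0,0,0,0,0,0,0,0,0,0])

```text
time_s: 45.42
eef_pos: [0.5576, -0.1466, 0.2045]
tool_rot: [2.397, 2.029, -0.001]
contact_force: [0.4, 1.4, -0.3]
gripper_width: 0.0001
```

```bash
python3 - <<'E'
from h import *
st(); lid()
c=eyes.camera("scene"); t=eyes.camera("top")
for q in (c,t): print([(round(d["score"],2),toB(onz(q,d["uv"],.13)).round(3).tolist()) for d in nets.tip_of(q,"knob_grip")])
a=c["img"][150:340,230:440]; cv2.imwrite("pics/shut.png",cv2.resize(a[:,:,::-1],None,fx=3,fy=3,interpolation=cv2.INTER_CUBIC))
E
```

```text
t 45.42 p [ 0.558 -0.147  0.205] box [ 0.    -0.247  0.205] F [ 0.4  1.4 -0.3] w 0.0001 j [-0.12  0.46  0.38  1.74 -0.2   0.98  0.17]
scene [(0.69, (np.float64(0.02), np.float64(0.8)))]
top [(0.71, (np.float64(0.0), np.float64(3.7)))]
[(0.51, [-0.132, -0.071, 0.13])]
[(0.64, [-0.139, -0.073, 0.13]), (0.4, [-0.015, -0.188, 0.13])]
```

View pics/shut.png

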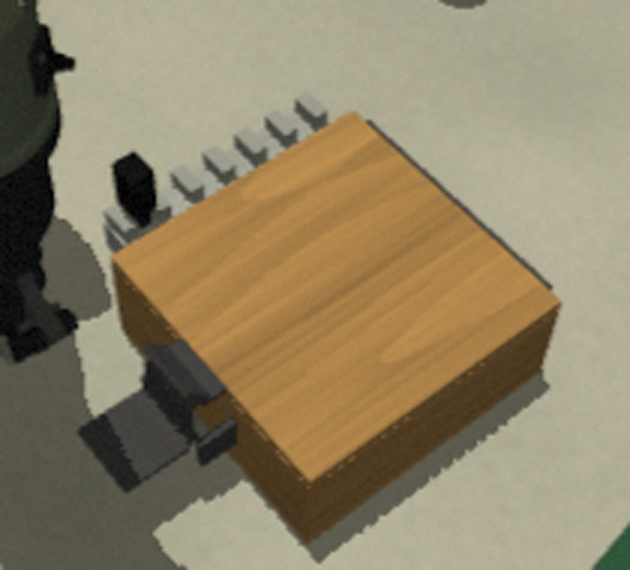

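```bash
python3 - <<'E'
from h import *
D=down(BP[2])
plan([(B(-.136,-.079,.2),D),(B(-.136,-.079,.12),D)],w=.06,vmax=.05)
E
```

```text
wp [0.45  0.041 0.2  ] n 5 dist 0.213
0.033,-0.027,0.001,-0,-0,0,0.06,
0.032,-0.028,0.001,-0,-0,0,0.06,
0.033,-0.027,0,-0,-0,0.001,0.06,
0.032,-0.027,0.001,-0,-0,-0,0.06,
0.033,-0.028,0.001,-0,-0,0,0.06,
wp [0.45  0.041 0.12 ] n 2 dist 0.08
-0,0,0.04,-0,-0,0,0.06,
-0,0,0.04,-0,-0,0,0.06,
end [0.449 0.041 0.12 ]
```

arm_command(deltas=[0.033,-0.027,0.001,0,0,0,0.06,0.032,-0.028,0.001,0,0,0,0.06,0.033,-0.027,0,0,0,0,0.06,0.032,-0.027,0.001,0,0,0,0.06,0.033,-0.028,0.001,0,0,0,0.06,0,0,0.04,0,0,0,0.06,0,0,0.035,0,0,0,0.06,0,0,0,0,0,0,0.06], force=40)

```text
time_s: 46.82
eef_pos: [0.4481, 0.0403, 0.1239]
tool_rot: [-2.39, -2.036, 0.005]
contact_force: [-0.1, -0.1, 1.0]
gripper_width: 0.0598
```

```bash
python3 - <<'E'
from h import *
st(); c=eyes.camera("scene"); p,Q=cur(); u=proj(c,p).astype(int); print((Q.T@(B(-.136,-.079,.076)-p)).round(4),R.from_matrix(Q.T@down(BP[2])).as_rotvec().round(3))
a=c["img"][140:280,190:380]; cv2.imwrite("pics/knob.png",cv2.resize(a[:,:,::-1],None,fx=4,fy=4,interpolation=cv2.INTER_CUBIC))
E
```

```text
t 46.83 p [0.448 0.04  0.124] box [-0.137 -0.08   0.124] F [-0.1 -0.1  1. ] w 0.0598 j [-0.47  0.37  0.31  2.12 -0.18  0.67 -0.2 ]
[0.0006 0.0006 0.0492] [-0.001  0.001  0.   ]
```

View pics/knob.png

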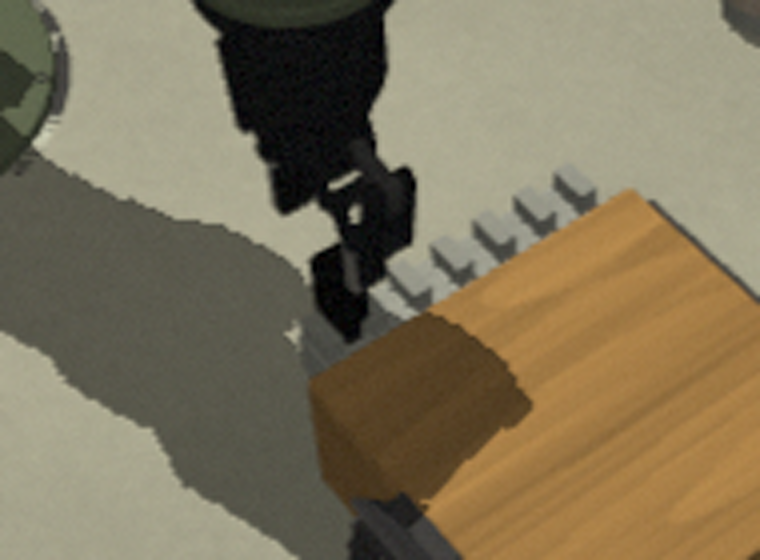

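```bash
python3 - <<'E'
from h import *
c=eyes.camera("scene"); f=lambda q:((proj(c,B(*q))-[190,140])*4).round().tolist()
print("knob top corners",[f((-.136+a*.013,-.075+b*.011,.149)) for a in(-1,1) for b in(-1,1)])
for bias in(0,.01):
  for z in(.124,.162,.17): print(bias,z,"finger bottom corners",[f((-.137+a,-.08+bias+b*.011,z)) for a in(.03,.044) for b in(-1,1)])
E
```

```text
knob top corners [[304.0, 254.0], [338.0, 235.0], [332.0, 284.0], [366.0, 264.0]]
0 0.124 finger bottom corners [[345.0, 337.0], [379.0, 316.0], [360.0, 353.0], [394.0, 333.0]]
0 0.162 finger bottom corners [[340.0, 292.0], [375.0, 272.0], [355.0, 309.0], [390.0, 288.0]]
0 0.17 finger bottom corners [[339.0, 282.0], [374.0, 262.0], [354.0, 299.0], [390.0, 278.0]]
0.01 0.124 finger bottom corners [[361.0, 327.0], [394.0, 307.0], [376.0, 344.0], [409.0, 324.0]]
0.01 0.162 finger bottom corners [[356.0, 283.0], [390.0, 262.0], [371.0, 299.0], [406.0, 279.0]]
0.01 0.17 finger bottom corners [[355.0, 273.0], [389.0, 253.0], [370.0, 290.0], [405.0, 269.0]]
```

arm_command(deltas=[-0.006,0.001,0.03,0,0,0,0.06,0,0,0.023,0,0,0,0.06,0,0,0,0,0,0,0.06])

```text
time_s: 47.3
eef_pos: [0.4495, 0.0341, 0.0725]
tool_rot: [-2.392, -2.036, 0.001]
contact_force: [-0.1, -0.4, 0.4]
gripper_width: 0.06
```

arm_command(deltas=[0,0,0,0,0,0,0.01,0,0,0,0,0,0,0.01,0,0,0,0,0,0,0.01,0,0,0,0,0,0,0.01,0,0,0,0,0,0,0.01], force=50)

```text
time_s: 47.92
eef_pos: [0.4483, 0.0346, 0.0734]
tool_rot: [-2.39, -2.036, 0.001]
contact_force: [-14.6, 1.3, 25.3]
gripper_width: 0.0255
```

```bash
python3 - <<'E'
from h import *
st()
E
```

```text
t 47.92 p [0.448 0.035 0.073] box [-0.136 -0.085  0.073] F [-14.6   1.3  25.3] w 0.0255 j [-0.42  0.46  0.27  2.16 -0.23  0.54 -0.13]
```

arm_command(deltas=[0,0,-0.006,0,0,0,0.01,0,0,-0.01,0,0,0,0.01,0,0,-0.008,0,0,0,0.01,0,0,0,0,0,0,0.01])

```text
time_s: 48.42
eef_pos: [0.4484, 0.0344, 0.097]
tool_rot: [-2.391, -2.036, 0.001]
contact_force: [-6.1, 1.0, -0.7]
gripper_width: 0.0252
```

```bash
python3 - <<'E'
from h import *
st()
E
```

```text
t 48.42 p [0.448 0.034 0.097] box [-0.136 -0.085  0.097] F [-6.1  1.  -0.7] w 0.0252 j [-0.44  0.42  0.29  2.15 -0.21  0.6  -0.15]
```

arm_command(deltas=[0.015,0,0,0,0,0,0.01,0.015,0,0,0,0,0,0.01,0,0,0,0,0,0,0.01])

```text
time_s: 48.8
eef_pos: [0.4533, 0.0651, 0.0966]
tool_rot: [-2.389, -2.038, 0.001]
contact_force: [-6.6, 1.9, -0.5]
gripper_width: 0.0255
```

```bash
python3 - <<'E'
from h import *
st()
for n in("scene","top"):
    q=eyes.camera(n); print([(round(d["score"],2),toB(onz(q,d["uv"],.153)).round(3).tolist()) for d in nets.tip_of(q,"knob_grip")])
E
```

```text
t 48.8 p [0.453 0.065 0.097] box [-0.136 -0.054  0.097] F [-6.6  1.9 -0.5] w 0.0255 j [-0.5   0.43  0.29  2.13 -0.21  0.61 -0.22]
[(0.43, [-0.135, -0.047, 0.153])]
[]
```

arm_command(deltas=[0.02,0,0,0,0,0,0.01,0.02,0,0,0,0,0,0.01,0.02,0,0,0,0,0,0.01,0.02,0,0,0,0,0,0.01,0.01,0,0,0,0,0,0.01,0,0,0,0,0,0,0.01])

```text
time_s: 49.75
eef_pos: [0.4675, 0.1538, 0.0966]
tool_rot: [-2.389, -2.038, 0.002]
contact_force: [-5.5, 1.7, -0.1]
gripper_width: 0.0255
```

```bash
python3 - <<'E'
from h import *
st()
for n in("scene","top"):
    q=eyes.camera(n); print([(round(d["score"],2),toB(onz(q,d["uv"],.153)).round(3).tolist()) for d in nets.tip_of(q,"knob_grip")])
E
```

```text
t 49.75 p [0.467 0.154 0.097] box [-0.136  0.036  0.097] F [-5.5  1.7 -0.1] w 0.0255 j [-0.66  0.48  0.29  2.04 -0.22  0.65 -0.38]
[(0.62, [-0.13, 0.038, 0.153])]
[]
```

arm_command(deltas=[0,0,0.008,0,0,0,0.01,0,0,0.008,0,0,0,0.01,0,0,0.004,0,0,0,0.01,0,0,0,0,0,0,0.01])

```text
time_s: 50.45
eef_pos: [0.4671, 0.1529, 0.0763]
tool_rot: [-2.39, -2.037, 0.003]
contact_force: [-7.8, 1.3, -0.7]
gripper_width: 0.0257
```

```bash
python3 - <<'E'
from h import *
st()
E
```

```text
t 50.45 p [0.467 0.153 0.076] box [-0.137  0.035  0.076] F [-7.8  1.3 -0.7] w 0.0257 j [-0.64  0.51  0.27  2.06 -0.24  0.61 -0.37]
```

Down in the notch with no upward reaction. Release, rise and check.

arm_command(deltas=[0,0,0,0,0,0,0.06,0,0,0,0,0,0,0.06,0,0,0,0,0,0,0.06,0,0,-0.03,0,0,0,0.06,0,0,-0.05,0,0,0,0.06,0,0,-0.05,0,0,0,0.06,-0.05,0,-0.02,0,0,0,0.06,-0.05,0,0,0,0,0,0.06,-0.05,0,0,0,0,0,0.06,-0.05,0,0,0,0,0,0.06,-0.05,0,0,0,0,0,0.06,-0.05,0,0,0,0,0,0.06])

```text
time_s: 51.95
eef_pos: [0.4204, -0.1451, 0.2265]
tool_rot: [2.391, 2.037, 0.001]
contact_force: [1.1, 0.2, -0.1]
gripper_width: 0.06
```

```bash
python3 - <<'E'
from h import *
st(); lid()
q=eyes.camera("scene"); t=eyes.camera("top")
for c in(q,t): print([(round(d["score"],2),np.round(d["uv"]).tolist(),toB(onz(c,d["uv"],.13)).round(3).tolist()) for d in nets.tip_of(c,"knob_grip")])
for k in(3,4,5): print(k,proj(q,B(-.136,-.075+.03*k,.13)).round(1),proj(q,B(-.136,-.075+.03*k,.144)).round(1))
for n in("can_a","grinder"): print(n,[(round(d["score"],2),np.round(onz(q,d["uv"],0),3).tolist()) for d in nets.tip_of(q,n)])
a=cv2.resize(q["img"][160:250,250:380,::-1],(780,540),interpolation=cv2.INTER_CUBIC); cv2.imwrite("pics/tally.png",a)
E
```

```text
t 51.95 p [ 0.42  -0.145  0.226] box [-0.135 -0.267  0.226] F [ 1.1  0.2 -0.1] w 0.06 j [-0.25  0.21  0.54  2.03 -0.14  0.93  0.19]
scene [(0.75, (np.float64(0.02), np.float64(0.9)))]
top [(0.64, (np.float64(0.0), np.float64(1.8))), (0.41, (np.float64(0.04), np.float64(20.6)))]
[(0.6, [320.0, 183.0], [-0.138, 0.052, 0.13])]
[(0.59, [290.0, 282.0], [-0.135, 0.048, 0.13])]
3 [307.7 191.1] [307.5 186.9]
4 [318.2 184.9] [318.2 180.7]
5 [328.6 178.9] [328.7 174.6]
can_a [(0.95, [0.404, 0.48, -0.0]), (0.82, [0.756, -0.185, 0.0])]
grinder [(0.65, [0.638, 0.495, 0.0]), (0.58, [0.421, 0.254, 0.0])]
```

View pics/tally.png

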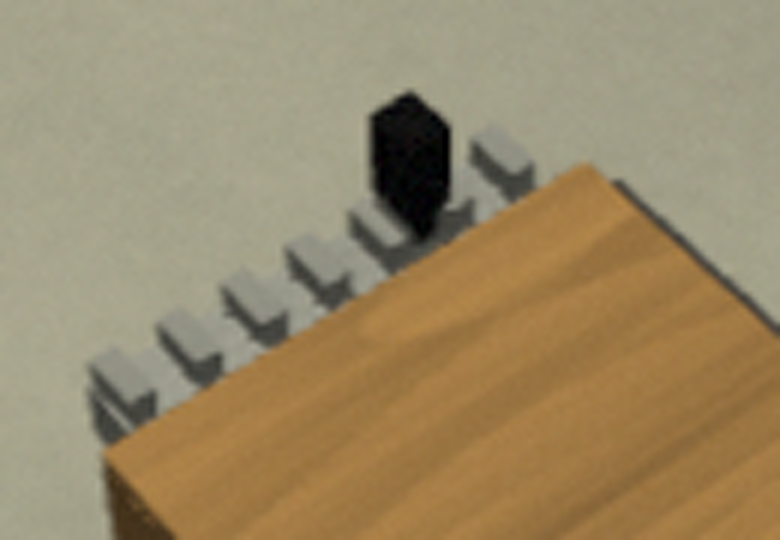

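```bash
python3 - <<'E'
from h import *
q=eyes.camera("scene")
m=(q["img"].sum(2)<60); ys,xs=np.where(m[165:205,305:330]); print("black bbox",xs.min()+305,xs.max()+305,ys.min()+165,ys.max()+165)
for L in(0,.004,.014):
    P=np.array([proj(q,B(-.136+a*.013,.045+b*.011,z+L)) for a in(-1,1) for b in(-1,1) for z in(.105,.149)]); print(L,P.min(0).round(1),P.max(0).round(1))
E
```

```text
black bbox 313 324 176 199
0 [310.8 173.6] [325.8 197.9]
0.004 [310.7 172.3] [325.8 196.8]
0.014 [310.7 169.2] [325.9 193.9]
```

Lift is about 0 and the knob sits in notch 4. The lid is shut and the robot is clear, so I'm handing in.

```bash
python3 - <<'E'
from h import *
print(workorder.sign_off()); st()
E
```

```text
the job is handed in; nothing more can be done
None
the job is handed in; nothing more can be done
```

All four spice tins are in the box, the lid is shut and latched, and the tally knob is in notch 4. I handed the job in at about 52 s of the 210 s limit. The hand-in gave no verdict.

**What I did:** I pressed the latch and swung the lid open to about 1.6 rad. Then I set the four tins inside and eased the lid down until the latch held. Last, I lifted the tally knob about 24 mm, moved it 120 mm along the rail and let it drop.

**Last checks:**
- **Tins:** The picture taken before closing showed all four standing in the box. One had shifted about 3 cm, but was well inside.
- **Lid:** It stayed down after I let go. The cameras read its angle as 0.02 rad (scene) and 0.00 rad (top).
- **Tally knob:** Both cameras put it at notch 4, reading 3 and 7 mm past the notch centre by the network. The outline of the dropped knob matches, so it is fully down.
- **Soup cans and grinder:** They read within about 1 cm of where they started. The robot was clear of everything.

**What disagreed:**
- **Finger position:** The real fingertips sat about 38 mm higher than the reported tool position, and in the pictures roughly 8–12 mm towards the hinge side. I found the height error when the first latch presses met nothing, and I corrected for it afterwards.
- **Force:** Pressing the lid shut reached 13.8 N, above the stated 10 N or so. Closing the grip pushed down with up to 18 N on the tins and 25 N on the knob. All of these are below the 40 N limit.

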